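# Wind the lamp head down to its depth stop

## Robot

A 6-joint arm with a two-finger parallel gripper is mounted at the origin on the work surface. World frame = base frame: x ahead of the robot, y to its left, z up, the work surface at z = 0. Lengths are in m, angles in rad, forces in N, time in s.
With the tool pointing down it reaches from about 0.325 to 0.9 m from the base axis. Payload 3.5 kg.
Tool frame: the origin (TCP) lies midway between the tips of the shut fingers; the grasp point (between the pads) lies 19 mm behind it (grasp_offset is the x of the grasp point in the tool frame, in m); x points along the fingers, y is the direction in which the jaws open and shut, and the axes are right-handed (so a half turn about x gives the same grasp; the last joint's range is limited). The gripper opens to 85 mm and grips with 20 to 120 N. Pads are 22 mm wide; open, the fingers measure 114 mm over their backs; the gripper's body (76 mm by 85 mm) begins 54 mm behind the grasp point. The pads swing forward as they close: fully open they stand 13 mm farther back than shut.
Start: joints at [-1.424, 0.276, -0.026, 1.268, 0, 1.467], TCP at [0.154, -0.606, 0.231] pointing down, gripper open.
Joint ranges: [-3.12, 3.12], [-0.85, 1.88], [-1.08, 1.24], [-1.95, 2.15], [-1.57, 1.53], [-3.14, 3.14]. Speed limits (rad/s): [2.57, 2.57, 3.14, 3.14, 3.14, 3.14].

## Interface

Orientations are given as [roll, pitch, yaw] about the fixed x, y, z axes, in that order (R = Rz(yaw) Ry(pitch) Rx(roll)).
In Python, from station import get_obs, read_camera, camera_params, hand_in, grasp_offset gives the robot as it stands.
- The arm moves only by the tool arm_command, never from a script. Its argument "targets" is a list that holds one entry, the list of rows, each a list of 7 numbers: the shift along the tool's x, y, z in mm, then the turn, a rotation vector about the tool's x, y, z in rad, then the closure, from 0 (fully open) to 1 (shut). A call has 1 to 10 rows; each row is the pose to reach, as a shift and turn from the pose measured when the call began, along the tool's axes at that moment; what a row does not reach only later rows make up. A row lasts 1/10 s, in which the tool goes at most 50 mm and 8.59 degrees, less where a joint would pass 70% of its speed; a pose out of reach is approached as far as the arm can. A call with a gripper value outside its range is refused whole. The fingers move at their own pace and stop on an object; "newtons" is the grip in N (left out, the last holds). Time passes only in rows, so rows that repeat a pose let the fingers close. It gives the time, the measured TCP pose, the force and the opening at its end, in the units of the state.
- get_obs(): the state, without advancing time (a new reading comes with each control period).
- read_camera(name): name is "side" or "top"; returns the picture (480x640x3 uint8, blue, green, red); there is no depth.
- camera_params(name): a dict with "intrinsics" (3x3 intrinsics, pixels), "distortion" ([k1, k2, p1, p2, k3] as OpenCV has them; the pictures are not rectified), "world_from_camera" (4x4, takes a point from camera to world coordinates). Camera axes: x right, y down, z forward; pixel columns grow to the right and rows downward; lengths in m; the calibration is good to about 2 mm. A picture is of the moment at which its call begins. camera_params takes no time and is no camera call.
- hand_in(): hands the job in, once; it reports no verdict.
The state is a dict: "time": time; "joint_pos": joint angles; "qvel": joint speeds; "tau": joint torques, N m; "ee_pos": TCP position; "tcp_rot": TCP orientation; "contact_force": force on the tool from outside, world axes, zero at the start; "ft_torque": the same for the moment, N m; "finger_gap": finger opening in m.
Only numpy, scipy, OpenCV 4.12 (cv2) and the standard library are available. Lean on these libraries where they do the work, as an engineer would, in place of code of your own. Each camera call takes 0.05 s, during which the arm holds its last target. There are 200 camera calls.

## Task

Fit the loose crank onto the square shaft end on top of the infrared rework station's column and wind it clockwise, seen from above, until the lamp head is down on its depth stop and snug: a push of about 12 N at the crank's grip turns it no further. Feel for the stop and never force it with 20 N or more, keep the crank fully on the shaft while you wind, and leave it on there when you let go. Do not disturb the multimeter, the screwdriver or the flux jar.

Things in the scene. Friction and masses are not known exactly. Their poses are not given: they have to be found in the camera images.
- crank: Loose dark steel crank, 0.22-0.36 kg, lying flat. Origin: on the socket's axis at the hub's underside; z up, x along the arm. Square hub 30 x 30 mm, 34 mm high, with a square socket 15.6 mm wide right through it, all sides along x and y. Flat arm 20 mm wide, 8 mm thick, flush with the underside, out to x = 80 mm. Fitted, it has 0.8 mm play all round: it can tip by degrees, its grip wander some mm.
- grip_mid (a point): Middle of the crank's red revolving grip, on its upright axis, 70 mm from the socket's axis along the arm, 43.5 mm above the crank's underside. The grip is 21 mm across, reaches from 13.5 to 65.5 mm above the underside and spins freely on its pin.
- shaft_end (a point): Screw shaft end on top of the column. The point: on its axis, at the top of a round shoulder (25 mm across, 254 mm above the bench) on which the hub sits. Above it a square 14 mm wide, 27 mm high, its last 4 mm tapered to 10 mm; x and y are normal to its flats and turn with it, z up. The column's top is 14 mm below the point. Winding takes about 3 N at the grip; the shaft stays where it is left.
- carriage_foot (a point): Underside of the lamp head's carriage (dark block on the two guide rods) at the screw's axis. The lamp head comes down 2 mm for each turn of the shaft that is clockwise seen from above, and starts 4.5 to 6.4 mm above its stop.
- stop_face (a point): Top of the two red depth stop collars on the guide rods, given on the screw's axis, 123 mm above the bench. Here the carriage meets a hard stop: the crank turns no further and the push needed at the grip rises steeply.
- station: Grey infrared rework station, fixed. Origin on the bench under the screw's axis; x points to its front. Base from x = -55 to 250 mm, 240 mm wide, 56 mm high, with a green board in rails up to 82 mm; aluminium column 80 x 110 mm round the axis, 240 mm high; orange lamp 72 mm across at x = 135 mm, its top at most 185 mm above the bench.
- multimeter: Green multimeter lying flat, 160 x 80 x 42 mm, origin at the centre of its underside; leave alone.
- screwdriver: Orange screwdriver lying flat along its x, 170 mm long, 26 mm thick, origin under its middle; leave alone.
- flux_jar: Small jar with a blue cap, 48 mm across, 50 mm high, origin at the centre of its underside; leave alone.
Things that resemble listed ones, but are neither listed nor needed, are in the scene too. Several things have the shape of the crank; the one meant has the colours described above.

How it is judged:
On the way, in this order (a step that is already met when the one before it is completed fails the run):
1. the crank sits fully on the square shaft end, before winding (z of crank in the frame of shaft_end below 0.003 m and horizontal distance between crank and shaft_end below 0.004 m and angle between crank's own z axis and vertical below 0.12 rad), for 0.2 s.
2. with the crank on it, the shaft has been wound far enough to bring the lamp head down by 2 mm (one turn) (all of step 1 and distance of carriage_foot from where it was at the start of the episode above 0.002 m), for 0.1 s.
3. lamp head down on the stop and the crank snug: a push of some 7 N or more at its grip, which loads the socket and the shaft's flats with 80 N in all (all of step 1 and z of carriage_foot in the frame of stop_face below 0.00015 m and contact force between crank and station above 80 N), for 0.02 s.
At the end, for the whole second after the job is handed in: the lamp head's carriage rests on the depth stop (within 0.15 mm), and the crank is left fully on the shaft (underside within 3 mm of the shoulder, 4 mm of the axis, upright within 0.12 rad), released and at rest (all of step 1 and z of carriage_foot in the frame of stop_face below 0.00015 m and linear speed of crank below 0.01 m/s); the robot touches nothing.
It fails at once if the crank comes up off the shaft end once winding has begun (distance of carriage_foot from where it was at the start of the episode above 0.0008 m and z of crank in the frame of shaft_end above 0.01 m).
It fails at once if the screw is forced: the socket bears on the shaft with over 250 N in all, as when the grip is pushed with about 21 N against the stop (contact force between crank and station above 250 N).
It fails at once if the multimeter, the screwdriver or the flux jar is disturbed (distance of any of multimeter, screwdriver, flux_jar from where it was at the start of the episode above 0.02 m).
It also fails if it takes over 72 s, if anything falls off the work surface, if the arm or the gripper's body presses on something with over 40 N, if the wrist force passes 120 N, or if a joint passes its speed limit or range.

## Working session

There is one attempt and no reset: what is moved stays moved. The work goes in short steps, Python scripts to look and compute and a tool call to move; the robot and the scene stay as the last step left them, time stands still between calls to the robot, and variables do not carry over. Pictures are saved under pics/ and viewed, about 8 in all and at most 12, crops included, and the job is handed in when it is done.

Besides the shell and the picture viewer there is one more tool, called by a JSON object that holds its "name" and its "arguments". arm_command: Moves the arm, as the interface text tells. Its arguments: {"type":"object","properties":{"targets":{"type":"array","items":{"type":"array","items":{"type":"array","items":{"type":"number"}}}},"newtons":{"type":"number"}},"required":["targets"]}

```bash
mkdir -p pics; ls; python3 - <<'E'
from station import *
import cv2,numpy as np
for n in("top","side"):
    im=read_camera(n); cv2.imwrite(f"pics/{n}0.png",im)
    p=camera_params(n); print(n,p["intrinsics"],p["distortion"],np.round(p["world_from_camera"],4).tolist())
o=get_obs();print(o,grasp_offset)
E
```

```text
pics
top [[471.58463212   0.         320.59372351]
 [  0.         471.58463212 238.34062206]
 [  0.           0.           1.        ]] [-0.07327235  0.          0.          0.          0.        ] [[-0.0263, -0.9976, 0.0639, 0.3878], [-0.9997, 0.0264, 0.0002, 0.0488], [-0.0019, -0.0638, -0.998, 1.4136], [0.0, 0.0, 0.0, 1.0]]
side [[582.00432315   0.         312.81336747]
 [  0.         582.00432315 235.92172643]
 [  0.           0.           1.        ]] [0.06370951 0.         0.         0.         0.        ] [[-0.8349, -0.4254, 0.3493, -0.0081], [-0.5504, 0.648, -0.5264, 0.7915], [-0.0024, -0.6317, -0.7752, 1.2408], [0.0, 0.0, 0.0, 1.0]]
{'time': 0.1, 'joint_pos': array([-1.42439929e+00,  2.77127631e-01, -2.77319762e-02,  1.26800693e+00,
       -1.44946215e-05,  1.46741412e+00]), 'qvel': array([ 0.0002275 , -0.00231722,  0.00394742,  0.00198472, -0.00021634,
        0.00127127]), 'tau': array([ 2.22407498e-04, -4.46708643e+01,  2.96128964e+01,  8.45526753e-03,
       -7.50013555e-05,  2.87161281e-07]), 'ee_pos': array([ 0.15438789, -0.60490716,  0.23023316]), 'tcp_rot': array([-1.66717715,  1.56872606,  1.72419477]), 'contact_force': array([ 0.68923572,  0.01670297, -0.00638474]), 'ft_torque': array([5.88186894e-05, 1.23762582e-03, 3.04865857e-02]), 'finger_gap': 0.08534208831540806} -0.0187
```

View pics/top0.png

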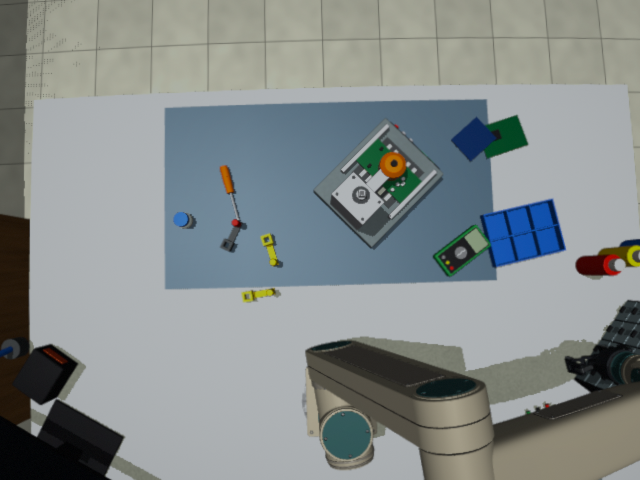

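View pics/side0.png

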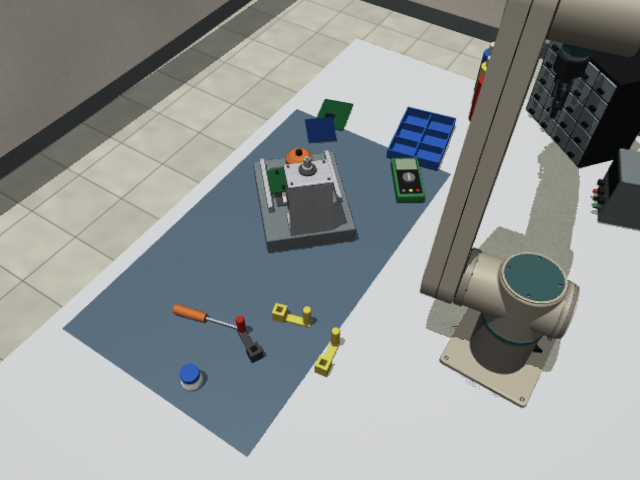

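The top view shows three crank shapes. Two are yellow, at (268,250) and (260,295). One is dark grey with a red grip: hub at about (229,243), grip at (236,223), with the screwdriver tip beside it. The dark one with the red grip fits the description. The shaft end is near (362,193) top and (307,163) side. I'll enlarge both places.

```bash
cat > h.py <<'E'
import numpy as np,cv2
from station import *
def ray(n,uv):
    p=camera_params(n);T=np.array(p["world_from_camera"])
    q=cv2.undistortPoints(np.array([[uv]],float),np.array(p["intrinsics"]),np.array(p["distortion"]))[0,0]
    return T[:3,3],T[:3,:3]@np.array([q[0],q[1],1])
def onz(n,uv,z):
    c,d=ray(n,uv);return c+d*(z-c[2])/d[2]
def proj(n,X):
    p=camera_params(n);T=np.linalg.inv(np.array(p["world_from_camera"]))
    return cv2.projectPoints(np.array([X],float),cv2.Rodrigues(T[:3,:3])[0],T[:3,3],np.array(p["intrinsics"]),np.array(p["distortion"]))[0][0,0]
def tri(a,b):
    (c1,d1),(c2,d2)=ray("top",a),ray("side",b)
    s=np.linalg.lstsq(np.c_[d1,-d2],c2-c1,rcond=None)[0]
    P,Q=c1+s[0]*d1,c2+s[1]*d2
    return (P+Q)/2,np.linalg.norm(P-Q)
E
python3 - <<'E'
import cv2,numpy as np
t=cv2.imread("pics/top0.png");s=cv2.imread("pics/side0.png")
def c(i,x,y,w,h,k):return cv2.resize(i[y:y+h,x:x+w],None,fx=k,fy=k,interpolation=cv2.INTER_CUBIC)
A=np.hstack([c(t,210,205,50,50,6*1),c(t,340,168,50,50,6)])
B=np.hstack([c(s,225,310,50,50,6),c(s,282,140,50,50,6)])
cv2.imwrite("pics/crop1.png",np.vstack([A,B]))
E
```

```text
(no output)
```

View pics/crop1.png

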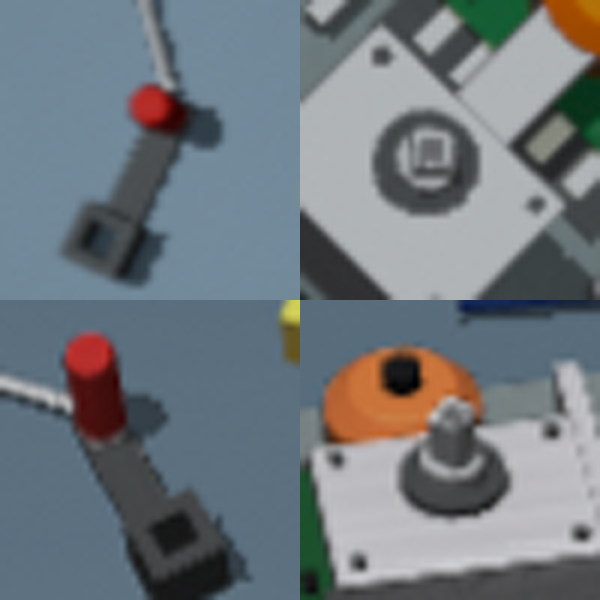

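The crop confirms the dark hub with its socket and red grip. In the top view the socket is at about (226.5,244.5) and the grip top at about (235,222.5). In the side view they are at (253.7,348.8) and (240,319). The shaft square is at about (361.7,193.5) top, roughly along the image axes. Next I'll convert these to positions and enlarge the square for its angle.

```bash
python3 - <<'E'
from h import *
t=cv2.imread("pics/top0.png");s=cv2.imread("pics/side0.png")
def red(i,x0,y0,x1,y1):
    h=cv2.cvtColor(i,cv2.COLOR_BGR2HSV)[y0:y1,x0:x1];m=((h[...,0]<8)|(h[...,0]>172))&(h[...,1]>150)
    v=h[...,2]; b=m&(v>170)
    ys,xs=np.nonzero(b);return (xs.mean()+x0,ys.mean()+y0),m.sum(),b.sum()
print("grip",red(t,225,210,250,235),red(s,225,310,250,340))
gt=red(t,225,210,250,235)[0];gs=red(s,225,310,250,340)[0]
print("grip top plane",onz("top",gt,.0655),onz("side",gs,.0655),tri(gt,gs))
ht,hs=(226.5,244.5),(253.7,348.8)
print("hub",onz("top",ht,.034),onz("side",hs,.034),tri(ht,hs))
st=(361.9,193.5);ss=(282+152/6,140+113/6)
print("shaft top",onz("top",st,.281),onz("side",ss,.281),tri(st,ss))
# column top corner-screws: centre of plate by contour (bright, low sat)
for n,i,(x0,y0,x1,y1) in(("top",t,(310,150,400,240)),("side",s,(270,150,345,205))):
    h=cv2.cvtColor(i,cv2.COLOR_BGR2HSV); print(n,h[(195 if n=="top" else 180),(345 if n=="top" else 298)])
def c(i,x,y,w,h,k):return cv2.resize(i[y:y+h,x:x+w],None,fx=k,fy=k,interpolation=cv2.INTER_NEAREST)
cv2.imwrite("pics/crop2.png",np.hstack([c(t,351,182,22,22,18),c(s,296,154,22,22,18)]))
E
```

```text
grip ((np.float64(234.46666666666667), np.float64(221.86666666666667)), np.int64(46), np.int64(15)) ((np.float64(239.14285714285714), np.float64(318.35714285714283)), np.int64(119), np.int64(28))
grip top plane [0.52814785 0.29569631 0.0655    ] [0.52861919 0.29471677 0.0655    ] (array([0.52794992, 0.29539009, 0.06705127]), np.float64(8.387237928358193e-05))
hub [0.46527261 0.32595635 0.034     ] [0.4648727 0.3269659 0.034    ] (array([0.46542876, 0.32631734, 0.03240193]), np.float64(0.00015332156481697853))
shaft top [ 0.56651446 -0.05394658  0.281     ] [ 0.56570554 -0.05081267  0.281     ] (array([ 0.56743264, -0.05407047,  0.27747677]), np.float64(0.0008199209288041018))
top [103  10 182]
side [120   5 192]
```

View pics/crop2.png

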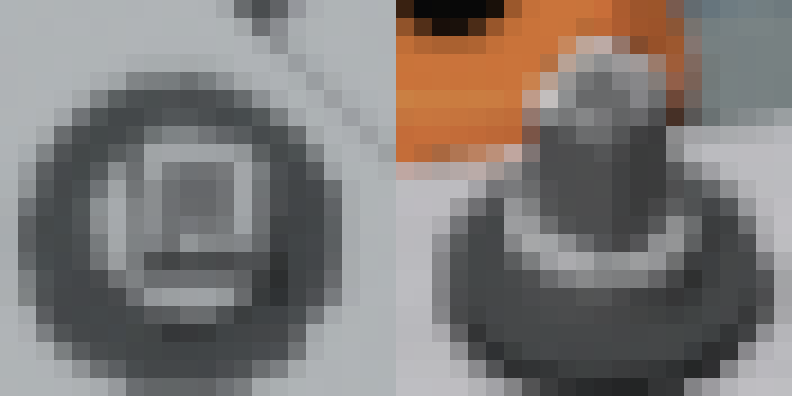

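Estimates: crank hub at (0.465, 0.326) with its arm heading about -26°; 70 mm hub-to-grip agrees. Shaft at about (0.567, -0.054), flats near the world axes. I'll grasp the hub across its y-sides. Next is a planner that gives each move in tool axes.

```bash
cat >> h.py <<'E'
from scipy.spatial.transform import Rotation as Ro
def pose():
    o=get_obs();return o,np.array(o["ee_pos"]),Ro.from_euler("xyz",o["tcp_rot"])
def down(psi):
    c,s=np.cos(psi),np.sin(psi);return Ro.from_matrix(np.array([[0,c,s],[0,s,-c],[-1,0,0]]))
def to(p,psi,say=True):
    o,P,R=pose();d=R.inv().apply(np.array(p)-P)*1000;r=(R.inv()*down(psi)).as_rotvec()
    if say:print("shift",np.round(d,1),"rot",np.round(r,3))
    return d,r
def st():
    o,P,R=pose();y=R.as_matrix()[:,1]
    print("t",round(o["time"],2),"P",np.round(P*1000,1),"psi",round(np.degrees(np.arctan2(y[1],y[0])),1),"q",np.round(o["joint_pos"],2),"F",np.round(o["contact_force"],1),"M",np.round(o["ft_torque"],2),"gap",round(o["finger_gap"]*1000,1))
E
python3 - <<'E'
from h import *
st()
t=cv2.imread("pics/top0.png");s=cv2.imread("pics/side0.png")
g=cv2.cvtColor(t,cv2.COLOR_BGR2GRAY);print(g[186:202,355:370])
g=cv2.cvtColor(s,cv2.COLOR_BGR2GRAY);print(g[160:169,302:314])
print("shaft",onz("top",(361.5,192.4),.281), onz("side",(307.5,158.5),.281),tri((361.5,192.4),(307.5,158.5)))
for ps in(64,-116):
  print(ps);to((.42,-.1,.36),np.radians(ps));
E
```

```text
t 0.1 P [ 154.4 -604.9  230.2] psi -75.7 q [-1.42  0.28 -0.03  1.27 -0.    1.47] F [ 0.7  0.  -0. ] M [0.   0.   0.03] gap 85.3
[[178 171 163 131 125 123 111 125 145 166 174 177 174 157 172]
 [166 129  95  80  78  78  75  78  85 107 143 168 178 173 158]
 [114  83  71  71  78  85  84  78  72  75  88 125 164 177 174]
 [ 77  72  72  81 114 130 131 115 100  91  74  79 107 165 177]
 [ 71  74  91 104 163 164 163 162 160 148  95  73  80 127 173]
 [ 72  89 139 110 160 123 112 113 121 164 123  78  69  90 160]
 [ 77 114 162 116 140 111 103 103 114 164 114  76  68  71 109]
 [ 85 143 169 129 140 111 105 104 114 164 113  77  68  69  98]
 [ 83 139 168 131 139 112 118 114 120 160 110  66  66  69  95]
 [ 78 122 166 129 128 110 148 133 130 133 102  63  68  70  94]
 [ 76 113 156 122  81  69  79  75  74  81  79  51  67  69  96]
 [ 69  75 112 128 108 109 110 109 108  97  63  46  66  72 106]
 [ 70  69  74 110 150 158 160 161 152 106  58  49  67  80 122]
 [ 70  71  70  74  89  91 108 107  80  61  66  66  76 115 167]
 [ 71  70  71  71  68  55  56  58  67  68  70  71  95 165 178]
 [ 90  75  73  69  69  67  67  68  70  71  74  77 115 171 179]]
[[128 127 134 119 134 118 100 104  79  53  87 112]
 [122  95  76  87 108 107  85  64  59 140 162 165]
 [173 119  76  77  78  85  70  60  61 134 177 187]
 [138  98  77  77  78  77  66  60  60  88 128 159]
 [122 107  82  77  77  78  66  59  60  79  83 103]
 [149 128  85  78  77  77  66  60  70  93  82  70]
 [157 153 110  83  77  77  65  65  88 142 109  61]
 [133 167 164 141 107  83  70  85 142 149  96  59]
 [ 93 125 157 171 165 141 147 157 149 111  62  63]]
shaft [ 0.56922996 -0.05306545  0.281     ] [ 0.56600985 -0.05198369  0.281     ] (array([ 0.56864217, -0.05384316,  0.27836691]), np.float64(0.002279800719264283))
64
shift [-128.8 -423.8 -382.2] rot [-2.438e+00 -3.000e-03  1.000e-03]
-116
shift [-128.8 -423.8 -382.2] rot [0.704 0.001 0.002]
```

The square's edges line up with the top image, so its flats are at about -2° in world. Setting out now: first a waypoint in front of the station.

{"name": "arm_command", "arguments": {"targets": [[[-129,-424,-382,-1.36,0,0,0],[-129,-424,-382,-1.36,0,0,0],[-129,-424,-382,-1.36,0,0,0],[-129,-424,-382,-1.36,0,0,0],[-129,-424,-382,-1.36,0,0,0],[-129,-424,-382,-1.36,0,0,0],[-129,-424,-382,-1.36,0,0,0],[-129,-424,-382,-1.36,0,0,0],[-129,-424,-382,-1.36,0,0,0],[-129,-424,-382,-1.36,0,0,0]]]}}

```text
time: 1.1
ee_pos: [0.3813, -0.1717, 0.3416]
tcp_rot: [-3.066, 1.569, 1.688]
contact_force: [1.0, -0.8, 0.2]
finger_gap: 0.0852
```

```bash
python3 - <<'E'
from h import *
st();to((.465,.326,.12),np.radians(64))
print(onz("top",(360.8,194.0),.254),onz("top",(360.3,194.7),.245))
E
```

```text
t 1.1 P [ 381.3 -171.7  341.6] psi 2.4 q [-0.58 -0.14 -0.24  1.47  0.    0.95] F [ 1.  -0.8  0.2] M [-0.01 -0.02  0.01] gap 85.2
shift [ 222.6  104.2 -493.3] rot [-1.076e+00 -2.000e-03 -1.000e-03]
[ 0.56959204 -0.05362334  0.254     ] [ 0.56926886 -0.05310923  0.245     ]
```

{"name": "arm_command", "arguments": {"targets": [[[222,104,-493,-1.076,0,0,0.1],[222,104,-493,-1.076,0,0,0.1],[222,104,-493,-1.076,0,0,0.1],[222,104,-493,-1.076,0,0,0.1],[222,104,-493,-1.076,0,0,0.1],[222,104,-493,-1.076,0,0,0.1],[222,104,-493,-1.076,0,0,0.1],[222,104,-493,-1.076,0,0,0.1],[222,104,-493,-1.076,0,0,0.1],[222,104,-493,-1.076,0,0,0.1]]]}}

```text
time: 2.1
ee_pos: [0.4564, 0.2802, 0.1403]
tcp_rot: [2.344, 1.569, 1.891]
contact_force: [0.9, -0.0, -0.4]
finger_gap: 0.0768
```

```bash
python3 - <<'E'
from h import *
st();to((.465,.326,.12),np.radians(64));to((.465,.326,.002),np.radians(64))
E
```

```text
t 2.1 P [456.4 280.2 140.3] psi 64.0 q [ 0.43  0.19 -0.34  1.04  0.    0.88] F [ 0.9 -0.  -0.4] M [-0.05 -0.02 -0.02] gap 76.8
shift [ 20.4  44.9 -12.3] rot [ 0.001 -0.001 -0.001]
shift [138.4  44.8 -12.1] rot [ 0.001 -0.001 -0.001]
```

{"name": "arm_command", "arguments": {"targets": [[[20,45,-12,0,0,0,0.15],[20,45,-12,0,0,0,0.15],[20,45,-12,0,0,0,0.15],[40,45,-12,0,0,0,0.15],[65,45,-12,0,0,0,0.15],[90,45,-12,0,0,0,0.15],[110,45,-12,0,0,0,0.15],[126,45,-12,0,0,0,0.15],[136,45,-12,0,0,0,0.15],[136,45,-12,0,0,0,0.15]]]}}

```text
time: 3.1
ee_pos: [0.4643, 0.3244, 0.0038]
tcp_rot: [-2.805, 1.568, 3.023]
contact_force: [0.4, -0.1, -0.1]
finger_gap: 0.0725
```

```bash
python3 - <<'E'
from h import *
st();to((.465,.326,.003),np.radians(64))
E
```

```text
t 3.1 P [464.3 324.4   3.8] psi 64.0 q [ 0.49  0.39 -0.4   0.78  0.    0.95] F [ 0.4 -0.1 -0.1] M [-0.02  0.03  0.06] gap 72.5
shift [ 0.8  1.7 -0.1] rot [-0.001 -0.002  0.001]
```

Close on the hub with 60 N.

{"name": "arm_command", "arguments": {"targets": [[[1,1.5,0,0,0,0,1],[1,1.5,0,0,0,0,1],[1,1.5,0,0,0,0,1],[1,1.5,0,0,0,0,1],[1,1.5,0,0,0,0,1],[1,1.5,0,0,0,0,1],[1,1.5,0,0,0,0,1],[1,1.5,0,0,0,0,1]]], "newtons": 60}}

```text
time: 3.9
ee_pos: [0.4659, 0.3262, 0.004]
tcp_rot: [2.579, 1.57, 2.124]
contact_force: [-1.5, -1.2, 6.4]
finger_gap: 0.029
```

{"name": "arm_command", "arguments": {"targets": [[[-10,0,0,0,0,0,1],[-30,0,0,0,0,0,1],[-60,0,0,0,0,0,1],[-100,0,0,0,0,0,1],[-140,0,0,0,0,0,1],[-180,0,0,0,0,0,1],[-220,0,0,0,0,0,1],[-260,0,0,0,0,0,1],[-300,0,0,0,0,0,1],[-335,0,0,0,0,0,1]]]}}

```text
time: 4.9
ee_pos: [0.4655, 0.3258, 0.3412]
tcp_rot: [2.235, 1.569, 1.781]
contact_force: [1.1, -1.3, -2.8]
finger_gap: 0.0293
```

```bash
python3 - <<'E'
from h import *
st();to((.5685,-.053,.33),np.radians(178))
im=[read_camera(n) for n in("top","side")]
for n,i in zip(("top","side"),im): cv2.imwrite(f"pics/{n}1.png",i)
o,P,R=pose()
def c(n,i,k=3):
    u,v=proj(n,P+[0,0,.02]).astype(int);x,y=max(0,u-65),max(0,v-65)
    return cv2.resize(i[y:y+130,x:x+130],None,fx=k,fy=k,interpolation=cv2.INTER_CUBIC)
cv2.imwrite("pics/crop3.png",np.hstack([c("top",im[0]),c("side",im[1])]))
E
```

```text
t 4.9 P [465.5 325.8 341.2] psi 64.0 q [0.5  0.14 0.03 1.46 0.   0.95] F [ 1.1 -1.3 -2.8] M [ 0.04  0.03 -0.03] gap 29.3
shift [  10.7 -295.2  258.8] rot [-1.99e+00  1.00e-03 -2.00e-03]
```

View pics/crop3.png

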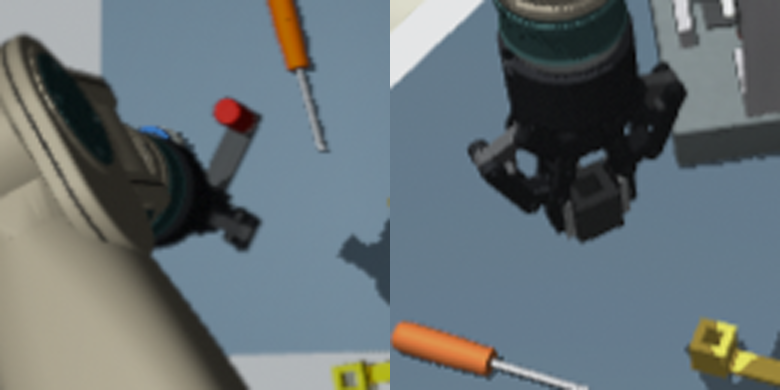

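The crank is held level on its hub and the red grip is visible in the top view. I'll estimate the in-hand offset from the grip.

```bash
python3 - <<'E'
from h import *
i=cv2.imread("pics/top1.png");o,P,R=pose()
u,v=proj("top",P).astype(int)
h=cv2.cvtColor(i,cv2.COLOR_BGR2HSV);m=(((h[...,0]<8)|(h[...,0]>172))&(h[...,1]>150)&(h[...,2]>170)).astype(np.uint8)
m[:, :u-60]=0;m[:,u+60:]=0;m[:v-60]=0;m[v+60:]=0
n,l,s,c=cv2.connectedComponentsWithStats(m);k=1+np.argmax(s[1:,4]);print(s[k],c[k])
g=onz("top",c[k],P[2]-.004+.0655);a=np.radians(64-90);d=np.array([np.cos(a),np.sin(a),0])
print("grip",g,"hub est",(g-.07*d)[:2],"tcp",P[:2], "grip rel in arm/y axes mm",1000*np.dot(g-P,d),1000*np.dot((g-P)[:2],[-d[1],d[0]]))
E
```

```text
[203 203   7   8  38] [205.84210526 206.5       ]
grip [0.52765892 0.2949     0.40693496] hub est [0.46474334 0.32558598] tcp [0.46823457 0.32727263] grip rel in arm/y axes mm 67.60148435859278 -3.04640202083324
```

{"name": "arm_command", "arguments": {"targets": [[[0,-30,26,-0.14,0,0,1],[0,-60,52,-0.28,0,0,1],[0,-90,78,-0.42,0,0,1],[0,-118,103,-0.56,0,0,1],[0,-148,129,-0.7,0,0,1],[0,-178,155,-0.84,0,0,1],[0,-207,181,-0.98,0,0,1],[0,-236,207,-1.12,0,0,1],[0,-266,233,-1.26,0,0,1],[0,-290,255,-1.4,0,0,1]]]}}

```text
time: 6.0
ee_pos: [0.5692, -0.0471, 0.3418]
tcp_rot: [-0.07, 1.562, 0.88]
contact_force: [0.4, -0.0, -2.5]
finger_gap: 0.029
```

```bash
python3 - <<'E'
from h import *
st();to((.5685,-.053,.31),np.radians(178))
E
```

```text
t 6.0 P [569.2 -47.1 341.8] psi 144.5 q [-0.2   0.14  0.04  1.46  0.01 -1.15] F [ 0.4 -0.  -2.5] M [-0.01  0.03 -0.04] gap 29.0
shift [31.8 -2.9 -5.5] rot [-0.585  0.008  0.003]
```

{"name": "arm_command", "arguments": {"targets": [[[10,-3,-5.5,-0.14,0,0,1],[20,-3,-5.5,-0.28,0,0,1],[32,-3,-5.5,-0.43,0.008,0.003,1],[32,-3,-5.5,-0.58,0.008,0.003,1],[32,-3,-5.5,-0.59,0.008,0.003,1],[32,-3,-5.5,-0.59,0.008,0.003,1],[32,-3,-5.5,-0.59,0.008,0.003,1]]]}}

```text
time: 6.7
ee_pos: [0.5684, -0.053, 0.3096]
tcp_rot: [1.794, 1.57, -2.95]
contact_force: [0.9, -0.7, -2.8]
finger_gap: 0.0292
```

```bash
python3 - <<'E'
from h import *
st()
im=[read_camera(n) for n in("top","side")]
for n,i in zip(("top","side"),im): cv2.imwrite(f"pics/{n}2.png",i)
st();o,P,R=pose();to((.5685,-.053,.31),np.radians(178.5))
def c(n,i,k=6):
    u,v=proj(n,P-[0,0,.01]).astype(int)
    return cv2.resize(i[v-33:v+33,u-33:u+33],None,fx=k,fy=k,interpolation=cv2.INTER_CUBIC)
cv2.imwrite("pics/crop4.png",np.hstack([c("top",im[0]),c("side",im[1])]))
i=im[0];u,v=proj("top",P).astype(int)
h=cv2.cvtColor(i,cv2.COLOR_BGR2HSV);m=(((h[...,0]<8)|(h[...,0]>172))&(h[...,1]>150)&(h[...,2]>170)).astype(np.uint8)
m[:, :u-60]=0;m[:,u+60:]=0;m[:v-60]=0;m[v+60:]=0
n,l,s,cc=cv2.connectedComponentsWithStats(m);k=1+np.argmax(s[1:,4]);print(s[k],cc[k])
g=onz("top",cc[k],P[2]-.004+.0655);print("grip rel",g-P)
E
```

```text
t 6.7 P [568.4 -53.  309.6] psi 178.2 q [-0.21  0.15 -0.02  1.4  -0.   -1.74] F [ 0.9 -0.7 -2.8] M [-0.03 -0.01  0.01] gap 29.2
t 6.8 P [568.7 -53.  309.9] psi 178.2 q [-0.21  0.15 -0.02  1.4  -0.   -1.75] F [-1.3  0.2 -2.6] M [-0.04  0.01  0.02] gap 29.3
shift [-0.1  0.2  0. ] rot [-0.005 -0.     0.   ]Traceback (most recent call last):
  File "<stdin>", line 13, in <module>
    return _wrapfunc(a, 'argmax', axis=axis, out=out, **kwds)
    return bound(*args, **kwds)
ValueError: attempt to get argmax of an empty sequence
```

View pics/crop4.png

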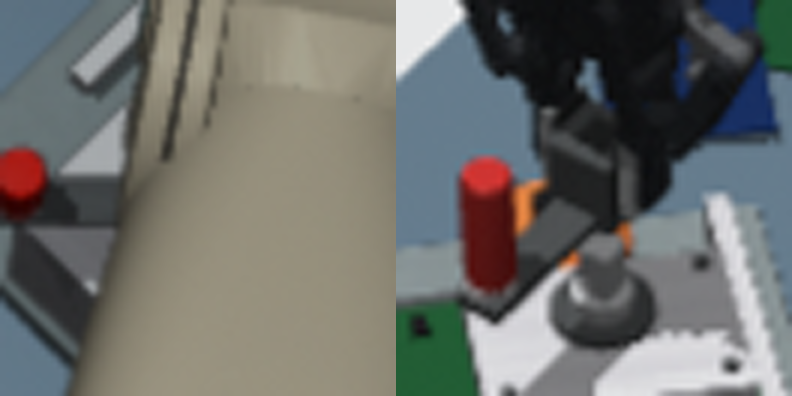

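The crank hangs over the shaft with its arm pointing +y. In the side crop the hub is right above the square. Descending carefully.

{"name": "arm_command", "arguments": {"targets": [[[8,0,0,0,0,0,1],[16,0,0,0,0,0,1],[21,0,0,0,0,0,1],[23,0,0,0,0,0,1],[25,0,0,0,0,0,1],[27,0,0,0,0,0,1],[28,0,0,0,0,0,1],[28,0,0,0,0,0,1]]]}}

```text
time: 7.6
ee_pos: [0.5687, -0.053, 0.282]
tcp_rot: [-2.122, 1.57, -0.582]
contact_force: [-0.0, -0.0, -2.2]
finger_gap: 0.0287
```

```bash
python3 - <<'E'
from h import *
st()
E
```

```text
t 7.6 P [568.7 -53.  282. ] psi 178.2 q [-0.21  0.16 -0.07  1.34 -0.   -1.75] F [-0.  -0.  -2.2] M [-0.08 -0.04 -0.03] gap 28.7
```

{"name": "arm_command", "arguments": {"targets": [[[3,0,0,0,0,0,1],[6,0,0,0,0,0,1],[9,0,0,0,0,0,1],[9,0,0,0,0,0,1]]]}}

```text
time: 8.0
ee_pos: [0.5693, -0.0531, 0.2806]
tcp_rot: [-1.824, 1.564, -0.285]
contact_force: [-10.1, 1.6, 24.3]
finger_gap: 0.029
```

```bash
python3 - <<'E'
from h import *
st()
E
```

```text
t 8.0 P [569.3 -53.1 280.6] psi 178.2 q [-0.21  0.16 -0.07  1.33 -0.   -1.75] F [-10.1   1.6  24.3] M [ 0.25  2.17 -0.05] gap 29.0
```

Contact on the taper with Fx about -10, so the hub sits too far in +x. I'll ease up and shift about 2 mm to -x (tool +y).

{"name": "arm_command", "arguments": {"targets": [[[-3,0,0,0,0,0,1],[-3,2,0,0,0,0,1],[-3,2,0,0,0,0,1],[0,2,0,0,0,0,1],[3,2,0,0,0,0,1],[5,2,0,0,0,0,1],[5,2,0,0,0,0,1]]]}}

```text
time: 8.7
ee_pos: [0.5672, -0.053, 0.2807]
tcp_rot: [-1.833, 1.561, -0.294]
contact_force: [-10.1, 2.7, 22.6]
finger_gap: 0.0294
```

```bash
python3 - <<'E'
from h import *
st();to((.567,-.053,.277),np.radians(178.2))
E
```

```text
t 8.7 P [567.2 -53.  280.7] psi 178.2 q [-0.21  0.15 -0.08  1.33 -0.   -1.75] F [-10.1   2.7  22.6] M [ 0.2   1.92 -0.05] gap 29.4
shift [3.7 0.2 0.1] rot [ 0.    -0.003  0.01 ]
```

{"name": "arm_command", "arguments": {"targets": [[[1,0,0,0,0,0,1],[2.5,0.4,0,0,0,0,1],[2.5,0.8,0,0,0,0,1],[2.5,1.2,0,0,0,0,1],[2.5,1.6,0,0,0,0,1],[2.5,2,0,0,0,0,1],[2.5,2.4,0,0,0,0,1],[2.5,2.4,0,0,0,0,1]]]}}

```text
time: 9.5
ee_pos: [0.5675, -0.0531, 0.2808]
tcp_rot: [-1.735, 1.554, -0.195]
contact_force: [-0.9, 0.9, 10.0]
finger_gap: 0.0292
```

```bash
python3 - <<'E'
from h import *
st()
E
```

```text
t 9.5 P [567.5 -53.1 280.8] psi 178.2 q [-0.21  0.15 -0.09  1.32  0.   -1.75] F [-0.9  0.9 10. ] M [ 0.13 -0.15 -0.02] gap 29.2
```

```bash
cat >> h.py <<'E'
def redtop(n,i,X,r=12):
    u,v=proj(n,X);h=cv2.cvtColor(i,cv2.COLOR_BGR2HSV);b=i.astype(float)
    m=(((h[...,0]<8)|(h[...,0]>172))&(h[...,1]>140)).astype(np.uint8);z=np.zeros_like(m);y0,x0=int(v)-r,int(u)-r
    z[y0:y0+2*r,x0:x0+2*r]=m[y0:y0+2*r,x0:x0+2*r]
    t=np.percentile(h[...,2][z>0],95)*.9;z&=(h[...,2]>t).astype(np.uint8)
    ys,xs=np.nonzero(z);return (xs.mean(),ys.mean()),z.sum(),t
E
python3 - <<'E'
from h import *
st();_,P,_=pose()
for n in("top","side"): cv2.imwrite(f"pics/{n}3.png",read_camera(n))
for k,Q in((2,np.array([.5687,-.053,.3099])),(3,P)):
    X=Q+[0,.07,.0615];r={}
    for n in("top","side"):
        r[n]=redtop(n,cv2.imread(f"pics/{n}{k}.png"),X);c=onz(n,r[n][0],X[2]);print(k,n,np.round(r[n][0],1),r[n][1],"rel mm",np.round(1000*(c-Q),1))
    p,e=tri(r["top"][0],r["side"][0]);print("tri rel",np.round(1000*(p-Q),1),e)
s=[cv2.imread(f"pics/side{k}.png") for k in(2,3)]
cv2.imwrite("pics/crop5.png",np.hstack([cv2.resize(i[128:188,272:342],None,fx=5,fy=5,interpolation=cv2.INTER_CUBIC) for i in s]))
E
```

```text
t 9.5 P [567.5 -53.1 280.8] psi 178.2 q [-0.21  0.15 -0.09  1.32  0.   -1.75] F [-0.9  0.9 10. ] M [ 0.13 -0.15 -0.02] gap 29.2
2 top [332. 186.] 37 rel mm [ 2.2 73.5 61.5]
2 side [287.5 146.6] 26 rel mm [ 1.1 73.2 61.5]
tri rel [ 1.7 73.2 61.3] 0.0010791070602316035
3 top [331.7 189.3] 37 rel mm [ 0.9 73.7 61.5]
3 side [288.8 156.6] 32 rel mm [ 0.3 72.8 61.5]
tri rel [ 0.4 73.5 62.1] 0.0008892373789738467
```

View pics/crop5.png

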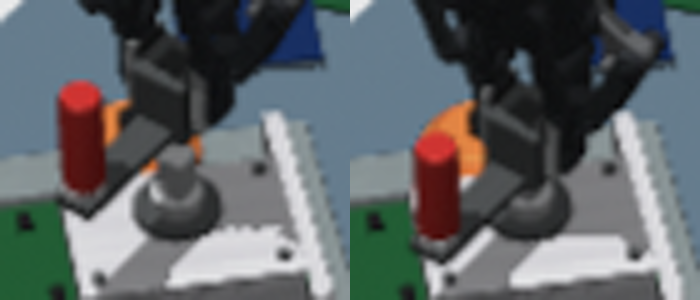

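Both cameras put the grip 73.4 mm from the TCP, so the hub sits about 3 mm toward +y in the hand. Lift a little, straighten, and shift -y.

```bash
python3 - <<'E'
from h import *
to((.568,-.0560,.286),np.radians(178.5));to((.568,-.056,.276),np.radians(178.5))
E
```

```text
shift [-5.2 -0.7 -2.9] rot [-0.005 -0.003  0.017]
shift [ 4.8 -0.5 -2.9] rot [-0.005 -0.003  0.017]
```

{"name": "arm_command", "arguments": {"targets": [[[-5,-0.6,0,0,0,0.017,1],[-5,-0.6,-2.9,0,0,0.017,1],[-5,-0.6,-2.9,0,0,0.017,1],[-2,-0.6,-2.9,0,0,0.017,1],[0,-0.6,-2.9,0,0,0.017,1],[2,-0.6,-2.9,0,0,0.017,1],[4,-0.6,-2.9,0,0,0.017,1],[5,-0.6,-2.9,0,0,0.017,1],[5,-0.6,-2.9,0,0,0.017,1]]]}}

```text
time: 10.5
ee_pos: [0.5677, -0.0561, 0.2806]
tcp_rot: [-2.584, 1.566, -1.044]
contact_force: [-8.1, 0.5, 17.8]
finger_gap: 0.0289
```

```bash
python3 - <<'E'
from h import *
st();to((.568,-.056,.26),np.radians(178.5))
E
```

```text
t 10.5 P [567.7 -56.1 280.6] psi 178.2 q [-0.21  0.16 -0.07  1.34 -0.   -1.75] F [-8.1  0.5 17.8] M [ 0.19  1.7  -0.04] gap 28.9
shift [20.6 -0.2  0.2] rot [-0.005 -0.004  0.002]
```

```bash
cat >> h.py <<'E'
def grip(k,psi_arm=np.pi/2):
    st();_,P,_=pose();X=P+[.07*np.cos(psi_arm),.07*np.sin(psi_arm),.0615];r={}
    for n in("top","side"):
        i=read_camera(n);cv2.imwrite(f"pics/{n}{k}.png",i);r[n]=redtop(n,i,X)
        print(n,np.round(r[n][0],2),r[n][1],"world",np.round(1000*onz(n,r[n][0],X[2]),1),"rel",np.round(1000*(onz(n,r[n][0],X[2])-P),1))
    p,e=tri(r["top"][0],r["side"][0]);print("tri",np.round(1000*p,1),"rel",np.round(1000*(p-P),1),e)
E
python3 - <<'E'
from h import *
grip(4)
i=cv2.imread("pics/side4.png");cv2.imwrite("pics/crop6.png",cv2.resize(i[138:182,285:335],None,fx=14,fy=13,interpolation=cv2.INTER_CUBIC))
E
```

```text
t 10.5 P [567.7 -56.1 280.6] psi 178.2 q [-0.21  0.16 -0.07  1.34 -0.   -1.75] F [-8.1  0.5 17.8] M [ 0.19  1.7  -0.04] gap 28.9
top [332.87 188.87] 39 world [569.3  17.8 342.1] rel [ 1.6 74.  61.5]
side [289.1  155.61] 31 world [569.1  16.6 342.1] rel [ 1.4 72.7 61.5]
tri [568.8  17.7 343.2] rel [ 1.  73.8 62.6] 0.0007711126294912903
```

View pics/crop6.png

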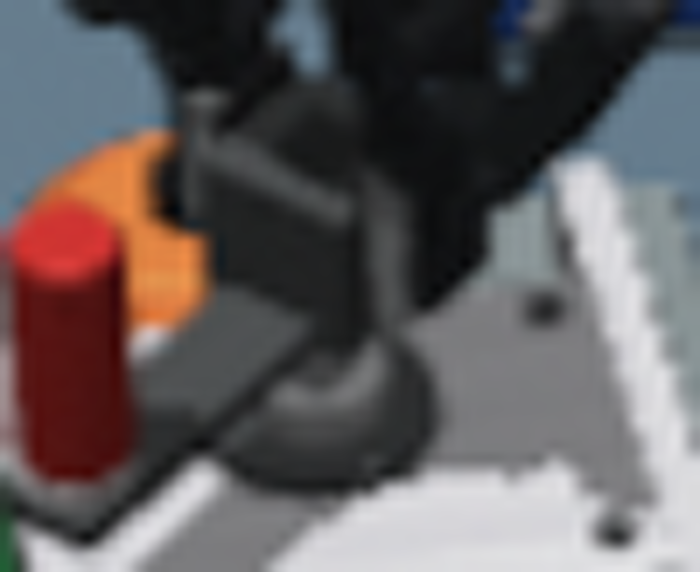

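Camera heights near the shaft read about 3 mm low. With that removed, the underside is level with the shaft's flat top, so the hub is resting on it off-centre. The grip-minus-shaft difference puts the hub about (-1.5, +1.7) mm off. Correct by that and press lightly.

{"name": "arm_command", "arguments": {"targets": [[[-3,0,0,0,0,0,1],[-3,-1.5,-1.8,0,0,0,1],[-3,-1.5,-1.8,0,0,0,1],[0,-1.5,-1.8,0,0,0,1],[1,-1.5,-1.8,0,0,0,1],[2,-1.5,-1.8,0,0,0,1],[3,-1.5,-1.8,0,0,0,1],[3,-1.5,-1.8,0,0,0,1]]]}}

```text
time: 11.4
ee_pos: [0.5694, -0.058, 0.2801]
tcp_rot: [-2.337, 1.565, -0.797]
contact_force: [-4.8, 0.7, 11.5]
finger_gap: 0.0292
```

```bash
python3 - <<'E'
from h import *
st()
E
```

```text
t 11.4 P [569.4 -58.  280.1] psi 178.2 q [-0.21  0.16 -0.07  1.34 -0.   -1.75] F [-4.8  0.7 11.5] M [0.07 0.82 0.06] gap 29.2
```

```bash
python3 - <<'E'
from h import *
i=read_camera("side");cv2.imwrite("pics/side5.png",i)
a=cv2.resize(i[138:182,285:335],None,fx=12,fy=12,interpolation=cv2.INTER_CUBIC)
for z in(.281,.277,.262):
  for c in((.568,-.0535),(.553,-.0385),(.5675,-.0385),(.583,-.0385)):
    u,v=proj("side",(*c,z));print(z,c,np.round((u,v),1),"crop",np.round(((u-285+.5)*12,(v-138+.5)*12)))
cv2.imwrite("pics/crop7.png",cv2.convertScaleAbs(a,alpha=2.0))
grip(5)
E
```

```text
0.281 (0.568, -0.0535) [307.2 157.8] crop [272. 244.]
0.281 (0.553, -0.0385) [308.9 163.9] crop [293. 317.]
0.281 (0.5675, -0.0385) [303.8 161.6] crop [232. 289.]
0.281 (0.583, -0.0385) [298.4 159.1] crop [167. 259.]
0.277 (0.568, -0.0535) [307.2 159. ] crop [272. 259.]
0.277 (0.553, -0.0385) [308.9 165.1] crop [293. 332.]
0.277 (0.5675, -0.0385) [303.8 162.8] crop [232. 303.]
0.277 (0.583, -0.0385) [298.5 160.3] crop [167. 274.]
0.262 (0.568, -0.0535) [307.2 163.6] crop [273. 313.]
0.262 (0.553, -0.0385) [309.  169.7] crop [294. 386.]
0.262 (0.5675, -0.0385) [303.9 167.4] crop [233. 358.]
0.262 (0.583, -0.0385) [298.6 164.9] crop [169. 328.]
t 11.45 P [569.5 -58.  280.1] psi 178.2 q [-0.21  0.16 -0.07  1.34 -0.   -1.75] F [-4.1  0.5 11.5] M [ 0.12  0.85 -0.04] gap 29.5
top [333.82 188.08] 38 world [571.2  15.6 341.6] rel [ 1.7 73.6 61.5]
side [289.17 155.1 ] 29 world [570.3  14.7 341.6] rel [ 0.8 72.7 61.5]
tri [570.5  15.3 342.1] rel [ 1.1 73.3 62. ] 0.0012383833331419947
```

View pics/crop7.png

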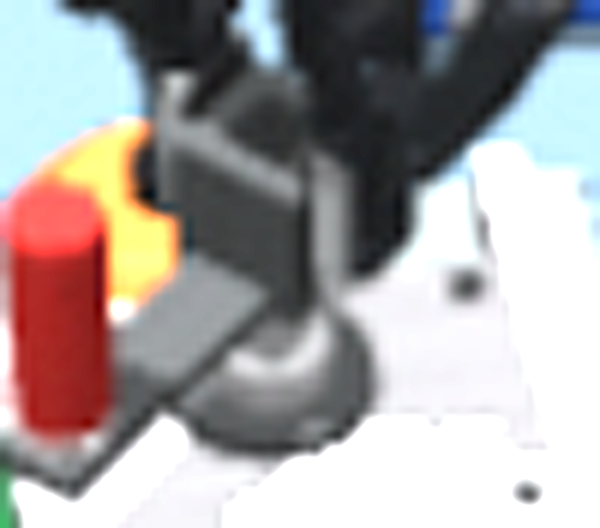

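{"name": "arm_command", "arguments": {"targets": [[[1,0,0,0,0,0,1],[1.2,0,1,0,0,0,1],[1.2,0,2,0,0,0,1],[1.2,0,3,0,0,0,1],[1.2,-1,2,0,0,0,1],[1.2,-2,2,0,0,0,1],[1.2,-2,1,0,0,0,1],[1.2,-2,0,0,0,0,1],[1.2,-2,-1,0,0,0,1],[1.2,-1,-2,0,0,0,1]]]}}

```text
time: 12.55
ee_pos: [0.5707, -0.0582, 0.2782]
tcp_rot: [-1.447, 1.566, 0.094]
contact_force: [1.7, 6.4, -4.7]
finger_gap: 0.0289
```

```bash
python3 - <<'E'
from h import *
st()
E
```

```text
t 12.55 P [570.7 -58.2 278.2] psi 178.3 q [-0.22  0.16 -0.07  1.33  0.   -1.76] F [ 1.7  6.4 -4.7] M [ 1.31 -0.56 -0.02] gap 28.9
```

It dropped in: z fell 2.4 mm and the side walls now catch (Fy +6). Relieve toward +y and lower.

{"name": "arm_command", "arguments": {"targets": [[[0,0,1,0,0,0,1],[2,0,1,0,0,0,1],[4,0,1,0,0,0,1],[6,0,1,0,0,0,1],[8,0,1,0,0,0,1],[8,0,1,0,0,0,1]]]}}

```text
time: 13.15
ee_pos: [0.5706, -0.0573, 0.2698]
tcp_rot: [-1.457, 1.566, 0.084]
contact_force: [0.2, 0.4, -2.7]
finger_gap: 0.0292
```

```bash
python3 - <<'E'
from h import *
st()
E
```

```text
t 13.15 P [570.6 -57.3 269.8] psi 178.3 q [-0.21  0.16 -0.09  1.32  0.   -1.75] F [ 0.2  0.4 -2.7] M [-0.06  0.02  0.04] gap 29.2
```

Free-running on the square. Keep lowering to the shoulder.

{"name": "arm_command", "arguments": {"targets": [[[3,0,0,0,0,0,1],[6,0,0,0,0,0,1],[9,0,0,0,0,0,1],[12,0,0,0,0,0,1],[14,0,0,0,0,0,1],[16,0,0,0,0,0,1],[17,0,0,0,0,0,1],[17,0,0,0,0,0,1]]]}}

```text
time: 13.95
ee_pos: [0.5707, -0.0573, 0.2579]
tcp_rot: [-1.627, 1.563, -0.086]
contact_force: [-8.3, 0.6, 17.0]
finger_gap: 0.0293
```

```bash
python3 - <<'E'
from h import *
st()
E
```

```text
t 13.95 P [570.7 -57.3 257.9] psi 178.3 q [-0.21  0.17 -0.11  1.29  0.   -1.75] F [-8.3  0.6 17. ] M [ 0.19  1.83 -0.05] gap 29.3
```

Seated: TCP 257.9 mm, 4 mm above the shoulder, as at the pick-up. Relax the press, straighten, and set the grip to 35 N. That limits the torque the jaws can pass to the 30 mm hub.

{"name": "arm_command", "arguments": {"targets": [[[-1,0,0,0,0,0,1],[0,0,0,0,0,0.008,1],[0.5,0,0,0,0,0.008,1],[0.5,0,0,0,0,0.008,1]]], "newtons": 35}}

```text
time: 14.35
ee_pos: [0.5712, -0.0574, 0.258]
tcp_rot: [-2.747, 1.57, -1.206]
contact_force: [-1.0, 0.7, 5.1]
finger_gap: 0.0292
```

```bash
python3 - <<'E'
from h import *
st();_,P,_=pose();to(P,np.radians(178.3))
E
```

```text
t 14.35 P [571.2 -57.4 258. ] psi 178.3 q [-0.21  0.17 -0.1   1.3  -0.   -1.75] F [-1.   0.7  5.1] M [-0.01  0.3   0.04] gap 29.2
shift [0. 0. 0.] rot [-0.    -0.001  0.   ]
```

Begin winding with the wrist: +0.5 rad clockwise as a test.

{"name": "arm_command", "arguments": {"targets": [[[0.5,0,0,0.1,0,0,1],[0.5,0,0,0.2,0,0,1],[0.5,0,0,0.3,0,0,1],[0.5,0,0,0.4,0,0,1],[0.5,0,0,0.5,0,0,1]]]}}

```text
time: 14.85
ee_pos: [0.5703, -0.0571, 0.258]
tcp_rot: [2.23, 1.569, -3.015]
contact_force: [-4.7, 1.4, 7.0]
finger_gap: 0.0292
```

```bash
python3 - <<'E'
from h import *
st();grip(6,np.radians(60))
E
```

```text
t 14.85 P [570.3 -57.1 258. ] psi 149.5 q [-0.21  0.17 -0.1   1.3  -0.   -1.25] F [-4.7  1.4  7. ] M [0.14 1.01 0.24] gap 29.2
t 14.85 P [570.3 -57.1 258. ] psi 149.5 q [-0.21  0.17 -0.1   1.3  -0.   -1.25] F [-4.7  1.4  7. ] M [0.14 1.01 0.24] gap 29.2
top [337.03 174.92] 36 world [606.    6.5 319.5] rel [35.7 63.6 61.5]
side [279.04 154.28] 25 world [605.5   6.1 319.5] rel [35.3 63.3 61.5]
tri [605.7   6.4 319.6] rel [35.4 63.5 61.6] 0.0005540075326634868
```

Winding torque is 0.24 N m with no slip, and the crank follows. Continue.

{"name": "arm_command", "arguments": {"targets": [[[0.5,0,0,0.14,0,0,1],[0.5,0,0,0.28,0,0,1],[0.5,0,0,0.42,0,0,1],[0.5,0,0,0.56,0,0,1],[0.5,0,0,0.7,0,0,1],[0.5,0,0,0.84,0,0,1],[0.5,0,0,0.98,0,0,1],[0.5,0,0,1.12,0,0,1],[0.5,0,0,1.26,0,0,1],[0.5,0,0,1.4,0,0,1]]]}}

```text
time: 15.95
ee_pos: [0.5696, -0.0552, 0.258]
tcp_rot: [2.552, 1.566, 2.187]
contact_force: [-3.4, 6.0, 6.9]
finger_gap: 0.0292
```

```bash
python3 -c "
from h import *
st();_,P,_=pose();to(P,np.radians(70))"
```

```text
t 15.95 P [569.6 -55.2 258. ] psi 69.1 q [-0.21  0.17 -0.1   1.3   0.    0.15] F [-3.4  6.   6.9] M [1.02 0.73 0.26] gap 29.2
shift [0. 0. 0.] rot [-0.015 -0.004 -0.003]
```

{"name": "arm_command", "arguments": {"targets": [[[0.5,0,0,0.14,0,0,1],[0.5,0,0,0.28,0,0,1],[0.5,0,0,0.42,0,0,1],[0.5,0,0,0.56,0,0,1],[0.5,0,0,0.7,0,0,1],[0.5,0,0,0.84,0,0,1],[0.5,0,0,0.98,0,0,1],[0.5,0,0,1.12,0,0,1],[0.5,0,0,1.26,0,0,1],[0.5,0,0,1.4,0,0,1]]]}}

```text
time: 16.95
ee_pos: [0.5714, -0.0541, 0.258]
tcp_rot: [-3.081, 1.564, 1.434]
contact_force: [2.6, 3.0, 2.3]
finger_gap: 0.0289
```

```bash
python3 -c "
from h import *
st();_,P,_=pose();to(P,np.radians(-11))"
```

```text
t 16.95 P [571.4 -54.1 258. ] psi -11.3 q [-0.21  0.17 -0.1   1.3   0.01  1.56] F [2.6 3.  2.3] M [ 0.56 -0.59  0.23] gap 28.9
shift [0. 0. 0.] rot [-0.006 -0.007  0.   ]
```

{"name": "arm_command", "arguments": {"targets": [[[0.5,0,0,0.14,0,0,1],[0.5,0,0,0.28,0,0,1],[0.5,0,0,0.42,0,0,1],[0.5,0,0,0.56,0,0,1],[0.5,0,0,0.7,0,0,1],[0.5,0,0,0.84,0,0,1],[0.5,0,0,0.98,0,0,1],[0.5,0,0,1.12,0,0,1],[0.5,0,0,1.26,0,0,1],[0.5,0,0,1.35,0,0,1]]]}}

```text
time: 17.95
ee_pos: [0.5727, -0.0556, 0.258]
tcp_rot: [-2.426, 1.566, 0.734]
contact_force: [0.7, -2.9, 3.1]
finger_gap: 0.029
```

```bash
python3 -c "
from h import *
st();_,P,_=pose();to(P,np.radians(-88.5))"
```

```text
t 17.95 P [572.7 -55.6 258. ] psi -88.9 q [-0.21  0.17 -0.1   1.3   0.    2.91] F [ 0.7 -2.9  3.1] M [-0.86 -0.2   0.26] gap 29.0
shift [0. 0. 0.] rot [-0.007 -0.003  0.003]
```

Wound about 0.74 turn, Mz steady at 0.25. Next: open to about 51 mm (clear of the grip), turn the wrist back half a turn, re-centre on the axis near (571.2, -55.4), and close again at 25 N.

{"name": "arm_command", "arguments": {"targets": [[[0,0,0,0,0,0,0.4],[0,0,0,0,0,0,0.4],[0,0,1.5,0,0,0,0.4],[0,0,1.5,-0.14,0,0,0.4],[0,0,1.5,-0.28,0,0,0.4],[0,0,1.5,-0.42,0,0,0.4],[0,0,1.5,-0.56,0,0,0.4],[0,0,1.5,-0.7,0,0,0.4],[0,0,1.5,-0.84,0,0,0.4],[0,0,1.5,-0.98,0,0,0.4]]], "newtons": 25}}

```text
time: 18.95
ee_pos: [0.5709, -0.0553, 0.2577]
tcp_rot: [3.095, 1.566, 0.959]
contact_force: [-0.4, 1.4, 0.0]
finger_gap: 0.0514
```

{"name": "arm_command", "arguments": {"targets": [[[0,0,0,-0.14,0,0,0.4],[0,0,0,-0.28,0,0,0.4],[0,0,0,-0.42,0,0,0.4],[0,0,0,-0.56,0,0,0.4],[0,0,0,-0.7,0,0,0.4],[0,0,0,-0.84,0,0,0.4],[0,0,0,-0.98,0,0,0.4],[0,0,0,-1.12,0,0,0.4],[0,0,0,-1.26,0,0,0.4],[0,0,0,-1.4,0,0,0.4]]]}}

```text
time: 19.95
ee_pos: [0.5705, -0.0549, 0.2574]
tcp_rot: [1.895, 1.566, 1.166]
contact_force: [0.6, -0.1, -0.5]
finger_gap: 0.0511
```

```bash
python3 -c "
from h import *
st();to((.5712,-.0554,.258),np.radians(91.1))"
```

```text
t 19.95 P [570.5 -54.9 257.4] psi 48.2 q [-0.21  0.17 -0.1   1.3   0.    0.52] F [ 0.6 -0.1 -0.5] M [ 0.    0.02 -0.01] gap 51.1
shift [-0.6  0.1  0.8] rot [-0.748  0.    -0.005]
```

{"name": "arm_command", "arguments": {"targets": [[[-0.6,0,0.8,-0.15,0,-0.005,0.4],[-0.6,0,0.8,-0.3,0,-0.005,0.4],[-0.6,0,0.8,-0.45,0,-0.005,0.4],[-0.6,0,0.8,-0.6,0,-0.005,0.4],[-0.6,0,0.8,-0.75,0,-0.005,0.4],[-0.6,0,0.8,-0.75,0,-0.005,1],[-0.6,0,0.8,-0.75,0,-0.005,1],[-0.6,0,0.8,-0.75,0,-0.005,1],[-0.6,0,0.8,-0.75,0,-0.005,1],[-0.6,0,0.8,-0.75,0,-0.005,1]]]}}

```text
time: 20.95
ee_pos: [0.5708, -0.0556, 0.2578]
tcp_rot: [-2.601, 1.57, -2.581]
contact_force: [-1.0, -0.7, -0.0]
finger_gap: 0.0304
```

{"name": "arm_command", "arguments": {"targets": [[[0.5,0,0,0.14,0,0,1],[0.5,0,0,0.28,0,0,1],[0.5,0,0,0.42,0,0,1],[0.5,0,0,0.56,0,0,1],[0.5,0,0,0.7,0,0,1],[0.5,0,0,0.84,0,0,1],[0.5,0,0,0.98,0,0,1],[0.5,0,0,1.12,0,0,1],[0.5,0,0,1.26,0,0,1],[0.5,0,0,1.4,0,0,1]]]}}

```text
time: 21.95
ee_pos: [0.571, -0.0555, 0.2578]
tcp_rot: [0.904, 1.571, -0.481]
contact_force: [-0.4, -0.6, 1.4]
finger_gap: 0.0303
```

```bash
python3 -c "
from h import *
st()"
```

```text
t 21.95 P [571.  -55.5 257.8] psi 10.6 q [-0.21  0.17 -0.1   1.3  -0.    1.18] F [-0.4 -0.6  1.4] M [-0.03  0.25  0.21] gap 30.3
```

{"name": "arm_command", "arguments": {"targets": [[[0.5,0,0,0.14,0,0,1],[0.5,0,0,0.28,0,0,1],[0.5,0,0,0.42,0,0,1],[0.5,0,0,0.56,0,0,1],[0.5,0,0,0.7,0,0,1],[0.5,0,0,0.84,0,0,1],[0.5,0,0,0.98,0,0,1],[0.5,0,0,1.12,0,0,1],[0.5,0,0,1.26,0,0,1],[0.5,0,0,1.4,0,0,1]]]}}

```text
time: 22.95
ee_pos: [0.5713, -0.0556, 0.2578]
tcp_rot: [2.676, 1.57, -0.115]
contact_force: [-1.2, -1.7, 1.9]
finger_gap: 0.0305
```

{"name": "arm_command", "arguments": {"targets": [[[0.5,0,0,0.12,0,0,1],[0.5,0,0,0.24,0,0,1],[0.5,0,0,0.35,0,0,1],[0,0,0,0.35,0,0,1]]]}}

```text
time: 23.35
ee_pos: [0.5713, -0.0556, 0.2578]
tcp_rot: [2.969, 1.569, -0.172]
contact_force: [-0.9, -1.3, -1.0]
finger_gap: 0.0301
```

```bash
python3 -c "
from h import *
st()"
```

```text
t 23.35 P [571.3 -55.6 257.8] psi -90.0 q [-0.21  0.17 -0.1   1.3   0.    2.93] F [-0.9 -1.3 -1. ] M [-0.22 -0.06  0.13] gap 30.1
```

{"name": "arm_command", "arguments": {"targets": [[[0,0,0,0,0,0,0.4],[0,0,0,0,0,0,0.4],[0,0,0,0,0,0,0.4],[0,0,0,-0.14,0,0,0.4],[0,0,0,-0.28,0,0,0.4],[0,0,0,-0.42,0,0,0.4],[0,0,0,-0.56,0,0,0.4],[0,0,0,-0.7,0,0,0.4],[0,0,0,-0.84,0,0,0.4],[0,0,0,-0.98,0,0,0.4]]]}}

```text
time: 24.35
ee_pos: [0.5714, -0.0555, 0.2578]
tcp_rot: [2.141, 1.569, -0.013]
contact_force: [0.3, -0.5, -0.6]
finger_gap: 0.0513
```

{"name": "arm_command", "arguments": {"targets": [[[0,0,0,-0.14,0,0,0.4],[0,0,0,-0.28,0,0,0.4],[0,0,0,-0.42,0,0,0.4],[0,0,0,-0.56,0,0,0.4],[0,0,0,-0.7,0,0,0.4],[0,0,0,-0.84,0,0,0.4],[0,0,0,-0.98,0,0,0.4],[0,0,0,-1.12,0,0,0.4],[0,0,0,-1.26,0,0,0.4],[0,0,0,-1.4,0,0,0.4]]]}}

```text
time: 25.35
ee_pos: [0.5715, -0.0554, 0.2578]
tcp_rot: [0.876, 1.569, 0.128]
contact_force: [-0.8, -0.2, -1.0]
finger_gap: 0.0516
```

```bash
python3 -c "
from h import *
st();to((.5712,-.0555,.258),np.radians(90))"
```

```text
t 25.35 P [571.5 -55.4 257.8] psi 47.1 q [-0.21  0.17 -0.1   1.3   0.    0.54] F [-0.8 -0.2 -1. ] M [-0.06  0.02  0.02] gap 51.6
shift [-0.2 -0.3 -0.1] rot [-0.748  0.002 -0.001]
```

{"name": "arm_command", "arguments": {"targets": [[[0,0,0,-0.15,0,0,0.4],[0,0,0,-0.3,0,0,0.4],[0,0,0,-0.45,0,0,0.4],[0,0,0,-0.6,0,0,0.4],[0,0,0,-0.75,0,0,0.4],[0,0,0,-0.75,0,0,1],[0,0,0,-0.75,0,0,1],[0,0,0,-0.75,0,0,1],[0,0,0,-0.75,0,0,1],[0,0,0,-0.75,0,0,1]]]}}

```text
time: 26.35
ee_pos: [0.5718, -0.0554, 0.2579]
tcp_rot: [0.104, 1.568, 0.105]
contact_force: [-0.1, -0.4, 0.5]
finger_gap: 0.0306
```

{"name": "arm_command", "arguments": {"targets": [[[0.5,0,0,0.14,0,0,1],[0.5,0,0,0.28,0,0,1],[0.5,0,0,0.42,0,0,1],[0.5,0,0,0.56,0,0,1],[0.5,0,0,0.7,0,0,1],[0.5,0,0,0.84,0,0,1],[0.5,0,0,0.98,0,0,1],[0.5,0,0,1.12,0,0,1],[0.5,0,0,1.26,0,0,1],[0.5,0,0,1.4,0,0,1]]]}}

```text
time: 27.35
ee_pos: [0.5714, -0.0563, 0.2579]
tcp_rot: [0.469, 1.568, -0.936]
contact_force: [-1.7, -2.5, 2.4]
finger_gap: 0.0309
```

{"name": "arm_command", "arguments": {"targets": [[[0.5,0,0,0.14,0,0,1],[0.5,0,0,0.28,0,0,1],[0.5,0,0,0.42,0,0,1],[0.5,0,0,0.56,0,0,1],[0.5,0,0,0.7,0,0,1],[0.5,0,0,0.84,0,0,1],[0.5,0,0,0.98,0,0,1],[0.5,0,0,1.12,0,0,1],[0.5,0,0,1.26,0,0,1],[0.5,0,0,1.4,0,0,1]]]}}

```text
time: 28.35
ee_pos: [0.5705, -0.0561, 0.2579]
tcp_rot: [1.3, 1.569, -1.51]
contact_force: [-1.7, 1.0, 4.1]
finger_gap: 0.0306
```

```bash
python3 -c "
from h import *
st()"
```

```text
t 28.35 P [570.5 -56.1 257.9] psi -71.0 q [-0.21  0.17 -0.1   1.3  -0.    2.6 ] F [-1.7  1.   4.1] M [0.07 0.59 0.25] gap 30.6
```

{"name": "arm_command", "arguments": {"targets": [[[0.5,0,0,0.12,0,0,1],[0.5,0,0,0.24,0,0,1],[0.5,0,0,0.33,0,0,1],[0,0,0,0.33,0,0,1]]]}}

```text
time: 28.75
ee_pos: [0.5704, -0.0559, 0.258]
tcp_rot: [1.507, 1.569, -1.634]
contact_force: [0.7, 0.6, -0.8]
finger_gap: 0.0308
```

{"name": "arm_command", "arguments": {"targets": [[[0,0,0,0,0,0,0.4],[0,0,0,0,0,0,0.4],[0,0,0,0,0,0,0.4],[0,0,0,-0.14,0,0,0.4],[0,0,0,-0.28,0,0,0.4],[0,0,0,-0.42,0,0,0.4],[0,0,0,-0.56,0,0,0.4],[0,0,0,-0.7,0,0,0.4],[0,0,0,-0.84,0,0,0.4],[0,0,0,-0.98,0,0,0.4]]]}}

```text
time: 29.75
ee_pos: [0.5703, -0.056, 0.2578]
tcp_rot: [0.403, 1.569, -1.751]
contact_force: [-0.3, 0.4, -0.7]
finger_gap: 0.0513
```

{"name": "arm_command", "arguments": {"targets": [[[0,0,0,-0.14,0,0,0.4],[0,0,0,-0.28,0,0,0.4],[0,0,0,-0.42,0,0,0.4],[0,0,0,-0.56,0,0,0.4],[0,0,0,-0.7,0,0,0.4],[0,0,0,-0.84,0,0,0.4],[0,0,0,-0.98,0,0,0.4],[0,0,0,-1.12,0,0,0.4],[0,0,0,-1.26,0,0,0.4],[0,0,0,-1.4,0,0,0.4]]]}}

```text
time: 30.75
ee_pos: [0.5702, -0.0561, 0.2577]
tcp_rot: [-1.127, 1.569, -1.875]
contact_force: [0.2, 0.2, -0.2]
finger_gap: 0.0515
```

```bash
python3 -c "
from h import *
st();to((.5712,-.0555,.258),np.radians(90))"
```

```text
t 30.75 P [570.2 -56.1 257.7] psi 47.1 q [-0.21  0.17 -0.1   1.3  -0.    0.54] F [ 0.2  0.2 -0.2] M [-0.02  0.   -0.02] gap 51.5
shift [-0.3  1.1  0.3] rot [-0.748  0.     0.002]
```

{"name": "arm_command", "arguments": {"targets": [[[0,1,0.3,-0.15,0,0,0.4],[0,1,0.3,-0.3,0,0,0.4],[0,1,0.3,-0.45,0,0,0.4],[0,1,0.3,-0.6,0,0,0.4],[0,1,0.3,-0.75,0,0,0.4],[0,1,0.3,-0.75,0,0,1],[0,1,0.3,-0.75,0,0,1],[0,1,0.3,-0.75,0,0,1],[0,1,0.3,-0.75,0,0,1],[0,1,0.3,-0.75,0,0,1]]]}}

```text
time: 31.75
ee_pos: [0.5711, -0.0558, 0.2578]
tcp_rot: [-1.833, 1.568, -1.832]
contact_force: [-1.0, -1.1, 1.3]
finger_gap: 0.0304
```

{"name": "arm_command", "arguments": {"targets": [[[0.5,0,0,0.14,0,0,1],[0.5,0,0,0.28,0,0,1],[0.5,0,0,0.42,0,0,1],[0.5,0,0,0.56,0,0,1],[0.5,0,0,0.7,0,0,1],[0.5,0,0,0.84,0,0,1],[0.5,0,0,0.98,0,0,1],[0.5,0,0,1.12,0,0,1],[0.5,0,0,1.26,0,0,1],[0.5,0,0,1.4,0,0,1]]]}}

```text
time: 32.75
ee_pos: [0.571, -0.0558, 0.2577]
tcp_rot: [-0.37, 1.568, -1.776]
contact_force: [-1.6, -0.8, 2.3]
finger_gap: 0.0306
```

{"name": "arm_command", "arguments": {"targets": [[[0.5,0,0,0.14,0,0,1],[0.5,0,0,0.28,0,0,1],[0.5,0,0,0.42,0,0,1],[0.5,0,0,0.56,0,0,1],[0.5,0,0,0.7,0,0,1],[0.5,0,0,0.84,0,0,1],[0.5,0,0,0.98,0,0,1],[0.5,0,0,1.12,0,0,1],[0.5,0,0,1.2,0,0,1],[0.5,0,0,1.25,0,0,1]]]}}

```text
time: 33.75
ee_pos: [0.5711, -0.0557, 0.2577]
tcp_rot: [1.056, 1.569, -1.602]
contact_force: [-1.8, -1.3, 2.9]
finger_gap: 0.0304
```

```bash
python3 -c "
from h import *
st()"
```

```text
t 33.75 P [571.1 -55.7 257.7] psi -62.3 q [-0.21  0.17 -0.1   1.3  -0.    2.45] F [-1.8 -1.3  2.9] M [0.05 0.16 0.24] gap 30.4
```

About 2.15 turns done. From here the stop may come, so I use the lowest grip (20 N) as torque limiter and short strokes. Finish this stroke, then swing back.

{"name": "arm_command", "arguments": {"targets": [[[0.5,0,0,0.12,0,0,1],[0.5,0,0,0.24,0,0,1],[0.5,0,0,0.36,0,0,1],[0.5,0,0,0.48,0,0,1]]], "newtons": 20}}

```text
time: 34.15
ee_pos: [0.5711, -0.0557, 0.2577]
tcp_rot: [1.777, 1.568, -1.366]
contact_force: [-2.1, -1.2, 3.1]
finger_gap: 0.0305
```

```bash
python3 -c "
from h import *
st()"
```

```text
t 34.15 P [571.1 -55.7 257.7] psi -90.1 q [-0.21  0.17 -0.1   1.3  -0.    2.93] F [-2.1 -1.2  3.1] M [-0.07  0.11  0.16] gap 30.5
```

{"name": "arm_command", "arguments": {"targets": [[[0,0,0,0,0,0,0.4],[0,0,0,0,0,0,0.4],[0,0,0,0,0,0,0.4],[0,0,0,-0.14,0,0,0.4],[0,0,0,-0.28,0,0,0.4],[0,0,0,-0.42,0,0,0.4],[0,0,0,-0.56,0,0,0.4],[0,0,0,-0.7,0,0,0.4],[0,0,0,-0.84,0,0,0.4],[0,0,0,-0.98,0,0,0.4]]]}}

```text
time: 35.15
ee_pos: [0.571, -0.0556, 0.2575]
tcp_rot: [0.7, 1.569, -1.456]
contact_force: [0.5, -0.2, 0.2]
finger_gap: 0.0516
```

{"name": "arm_command", "arguments": {"targets": [[[0,0,0,-0.14,0,0,0.4],[0,0,0,-0.28,0,0,0.4],[0,0,0,-0.42,0,0,0.4],[0,0,0,-0.56,0,0,0.4],[0,0,0,-0.7,0,0,0.4],[0,0,0,-0.84,0,0,0.4],[0,0,0,-0.98,0,0,0.4],[0,0,0,-1.12,0,0,0.4],[0,0,0,-1.26,0,0,0.4],[0,0,0,-1.4,0,0,0.4]]]}}

```text
time: 36.15
ee_pos: [0.5711, -0.0555, 0.2574]
tcp_rot: [-0.745, 1.569, -1.494]
contact_force: [-0.4, -0.7, -0.3]
finger_gap: 0.0514
```

{"name": "arm_command", "arguments": {"targets": [[[0,0,0,-0.15,0,0,0.4],[0,0,0,-0.3,0,0,0.4],[0,0,0,-0.45,0,0,0.4],[0,0,0,-0.6,0,0,0.4],[0,0,0,-0.75,0,0,0.4],[0,0,0,-0.75,0,0,1],[0,0,0,-0.75,0,0,1],[0,0,0,-0.75,0,0,1],[0,0,0,-0.75,0,0,1],[0,0,0,-0.75,0,0,1]]]}}

```text
time: 37.15
ee_pos: [0.5712, -0.0554, 0.2574]
tcp_rot: [-1.334, 1.569, -1.333]
contact_force: [-0.4, 0.9, 0.3]
finger_gap: 0.0315
```

{"name": "arm_command", "arguments": {"targets": [[[0.5,0,0,0.1,0,0,1],[0.5,0,0,0.2,0,0,1],[0.5,0,0,0.3,0,0,1],[0.5,0,0,0.4,0,0,1],[0.5,0,0,0.5,0,0,1]]]}}

```text
time: 37.65
ee_pos: [0.5712, -0.0557, 0.2574]
tcp_rot: [-0.732, 1.568, -1.235]
contact_force: [-0.6, 0.2, 1.4]
finger_gap: 0.0315
```

```bash
python3 -c "
from h import *
st()"
```

```text
t 37.65 P [571.2 -55.7 257.4] psi 61.1 q [-0.21  0.17 -0.1   1.3  -0.    0.29] F [-0.6  0.2  1.4] M [-0.05 -0.02  0.23] gap 31.5
```

{"name": "arm_command", "arguments": {"targets": [[[0.5,0,0,0.1,0,0,1],[0.5,0,0,0.2,0,0,1],[0.5,0,0,0.3,0,0,1],[0.5,0,0,0.4,0,0,1],[0.5,0,0,0.5,0,0,1]]]}}

```text
time: 38.15
ee_pos: [0.5712, -0.0558, 0.2574]
tcp_rot: [-0.162, 1.568, -1.169]
contact_force: [-1.7, 0.0, 2.5]
finger_gap: 0.0311
```

```bash
python3 -c "
from h import *
st()"
```

```text
t 38.15 P [571.2 -55.8 257.4] psi 32.3 q [-0.21  0.17 -0.1   1.29 -0.    0.8 ] F [-1.7  0.   2.5] M [-0.03  0.03  0.26] gap 31.1
```

{"name": "arm_command", "arguments": {"targets": [[[0.5,0,0,0.1,0,0,1],[0.5,0,0,0.2,0,0,1],[0.5,0,0,0.3,0,0,1],[0.5,0,0,0.4,0,0,1],[0.5,0,0,0.5,0,0,1]]]}}

```text
time: 38.65
ee_pos: [0.5712, -0.0558, 0.2574]
tcp_rot: [0.34, 1.567, -1.172]
contact_force: [-1.3, 0.7, 2.0]
finger_gap: 0.0317
```

```bash
python3 -c "
from h import *
st()"
```

```text
t 38.65 P [571.2 -55.8 257.4] psi 3.4 q [-0.21  0.17 -0.1   1.29 -0.    1.3 ] F [-1.3  0.7  2. ] M [-0.06  0.09  0.2 ] gap 31.7
```

{"name": "arm_command", "arguments": {"targets": [[[0.5,0,0,0.1,0,0,1],[0.5,0,0,0.2,0,0,1],[0.5,0,0,0.3,0,0,1],[0.5,0,0,0.4,0,0,1],[0.5,0,0,0.5,0,0,1]]]}}

```text
time: 39.15
ee_pos: [0.5712, -0.0559, 0.2574]
tcp_rot: [0.842, 1.567, -1.173]
contact_force: [-0.6, -0.5, 1.9]
finger_gap: 0.0314
```

```bash
python3 -c "
from h import *
st()"
```

```text
t 39.15 P [571.2 -55.9 257.4] psi -25.5 q [-0.21  0.17 -0.1   1.29 -0.    1.81] F [-0.6 -0.5  1.9] M [-0.13  0.17  0.26] gap 31.4
```

{"name": "arm_command", "arguments": {"targets": [[[0.5,0,0,0.1,0,0,1],[0.5,0,0,0.2,0,0,1],[0.5,0,0,0.3,0,0,1],[0.5,0,0,0.4,0,0,1],[0.5,0,0,0.5,0,0,1]]]}}

```text
time: 39.65
ee_pos: [0.5711, -0.0559, 0.2574]
tcp_rot: [1.331, 1.566, -1.188]
contact_force: [-0.3, 1.2, 2.6]
finger_gap: 0.0316
```

```bash
python3 -c "
from h import *
st()"
```

```text
t 39.65 P [571.1 -55.9 257.4] psi -54.4 q [-0.21  0.17 -0.1   1.29 -0.    2.31] F [-0.3  1.2  2.6] M [-0.07  0.23  0.22] gap 31.6
```

{"name": "arm_command", "arguments": {"targets": [[[0.5,0,0,0.1,0,0,1],[0.5,0,0,0.2,0,0,1],[0.5,0,0,0.3,0,0,1],[0.5,0,0,0.4,0,0,1],[0.5,0,0,0.5,0,0,1],[0.5,0,0,0.62,0,0,1]]]}}

```text
time: 40.25
ee_pos: [0.571, -0.0559, 0.2574]
tcp_rot: [1.939, 1.566, -1.205]
contact_force: [-1.1, 0.4, 2.4]
finger_gap: 0.0315
```

```bash
python3 -c "
from h import *
st()"
```

```text
t 40.25 P [571.  -55.9 257.4] psi -90.1 q [-0.21  0.17 -0.1   1.29 -0.    2.94] F [-1.1  0.4  2.4] M [0.09 0.3  0.23] gap 31.5
```

No stop yet at about 2.7 turns. Swing back again and go on.

{"name": "arm_command", "arguments": {"targets": [[[0,0,0,0,0,0,0.4],[0,0,0,0,0,0,0.4],[0,0,0,0,0,0,0.4],[0,0,0,-0.14,0,0,0.4],[0,0,0,-0.28,0,0,0.4],[0,0,0,-0.42,0,0,0.4],[0,0,0,-0.56,0,0,0.4],[0,0,0,-0.7,0,0,0.4],[0,0,0,-0.84,0,0,0.4],[0,0,0,-0.98,0,0,0.4]]]}}

```text
time: 41.25
ee_pos: [0.571, -0.0559, 0.2572]
tcp_rot: [0.916, 1.566, -1.241]
contact_force: [-0.5, 0.7, -0.3]
finger_gap: 0.0514
```

{"name": "arm_command", "arguments": {"targets": [[[0,0,0,-0.14,0,0,0.4],[0,0,0,-0.28,0,0,0.4],[0,0,0,-0.42,0,0,0.4],[0,0,0,-0.56,0,0,0.4],[0,0,0,-0.7,0,0,0.4],[0,0,0,-0.84,0,0,0.4],[0,0,0,-0.98,0,0,0.4],[0,0,0,-1.12,0,0,0.4],[0,0,0,-1.26,0,0,0.4],[0,0,0,-1.4,0,0,0.4]]]}}

```text
time: 42.25
ee_pos: [0.5709, -0.0558, 0.2574]
tcp_rot: [-0.483, 1.566, -1.233]
contact_force: [0.2, 1.8, 1.6]
finger_gap: 0.0512
```

{"name": "arm_command", "arguments": {"targets": [[[0,0,0,-0.15,0,0,0.4],[0,0,0,-0.3,0,0,0.4],[0,0,0,-0.45,0,0,0.4],[0,0,0,-0.6,0,0,0.4],[0,0,0,-0.75,0,0,0.4],[0,0,0,-0.75,0,0,1],[0,0,0,-0.75,0,0,1],[0,0,0,-0.75,0,0,1],[0,0,0,-0.75,0,0,1],[0,0,0,-0.75,0,0,1]]]}}

```text
time: 43.25
ee_pos: [0.5719, -0.0556, 0.2576]
tcp_rot: [-0.787, 1.566, -0.787]
contact_force: [5.5, 2.0, -1.6]
finger_gap: 0.0332
```

{"name": "arm_command", "arguments": {"targets": [[[0.5,0,0,0.1,0,0,1],[0.5,0,0,0.2,0,0,1],[0.5,0,0,0.3,0,0,1],[0.5,0,0,0.4,0,0,1],[0.5,0,0,0.5,0,0,1]]]}}

```text
time: 43.75
ee_pos: [0.572, -0.0561, 0.2576]
tcp_rot: [-0.421, 1.564, -0.926]
contact_force: [2.9, 0.8, 0.6]
finger_gap: 0.0331
```

```bash
python3 -c "
from h import *
st()"
```

```text
t 43.75 P [572.  -56.1 257.6] psi 61.1 q [-0.21  0.17 -0.1   1.29 -0.    0.3 ] F [2.9 0.8 0.6] M [-0.1  -0.32  0.21] gap 33.1
```

```bash
python3 - <<'E'
from h import *
grip(7,np.radians(151))
i=cv2.imread("pics/side7.png");cv2.imwrite("pics/crop8.png",cv2.resize(i[120:190,265:355],None,fx=8,fy=8,interpolation=cv2.INTER_CUBIC))
E
```

```text
t 43.75 P [572.  -56.1 257.6] psi 61.1 q [-0.21  0.17 -0.1   1.29 -0.    0.3 ] F [2.9 0.8 0.6] M [-0.1  -0.32  0.21] gap 33.1Traceback (most recent call last):
  File "<stdin>", line 2, in <module>
  File "h.py", line 38, in grip
    i=read_camera(n);cv2.imwrite(f"pics/{n}{k}.png",i);r[n]=redtop(n,i,X)
                                                            ~~~~~~^^^^^^^
  File "h.py", line 33, in redtop
    t=np.percentile(h[...,2][z>0],95)*.9;z&=(h[...,2]>t).astype(np.uint8)
      ~~~~~~~~~~~~~^^^^^^^^^^^^^^^^^^
    return _quantile_unchecked(
        a, q, axis, out, overwrite_input, method, keepdims, weights)
    return _ureduce(a,
                    func=_quantile_ureduce_func,
    ...<5 lines>...
                    overwrite_input=overwrite_input,
                    method=method)
    r = func(a, **kwargs)
    result = _quantile(arr,
                       quantiles=q,
    ...<2 lines>...
                       out=out,
                       weights=wgt)
    previous = arr[previous_indexes]
               ~~~^^^^^^^^^^^^^^^^^^
IndexError: index 0 is out of bounds for axis 0 with size 0
```

```bash
python3 - <<'E'
from h import *
i=read_camera("side")
cv2.imwrite("pics/crop8.png",cv2.resize(i[115:195,265:365],None,fx=7,fy=7,interpolation=cv2.INTER_CUBIC))
h=cv2.cvtColor(i,cv2.COLOR_BGR2HSV);m=(((h[...,0]<8)|(h[...,0]>172))&(h[...,1]>140))[115:195,265:365]
ys,xs=np.nonzero(m);print(len(xs),xs.mean()+265 if len(xs) else 0,ys.mean()+115 if len(xs) else 0,ys.min()+115 if len(xs) else 0)
c=np.array([.5712,-.0555])
for a in(140,145,151,157,163): print(a,np.round(proj("side",(c[0]+.07*np.cos(np.radians(a)),c[1]+.07*np.sin(np.radians(a)),.3195)),1))
E
```

```text
145 325.13103448275865 171.6344827586207 162
140 [315.  164.7]
145 [317.5 164.1]
151 [320.4 163.1]
157 [323.2 162. ]
163 [325.7 160.7]
```

View pics/crop8.png

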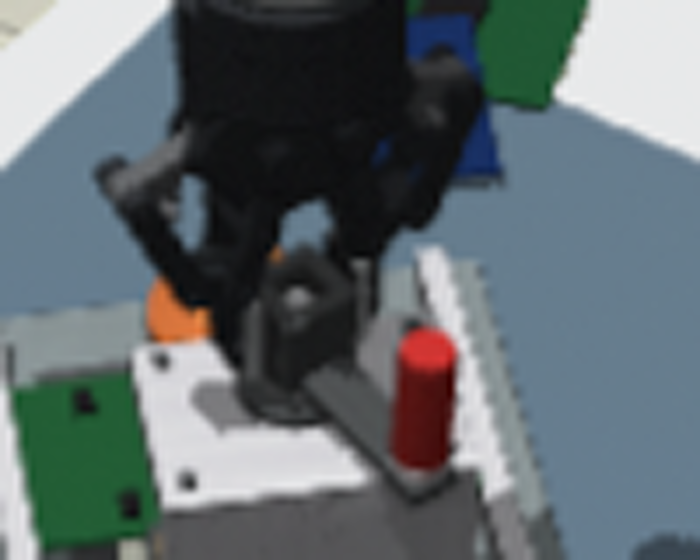

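The side view shows the crank seated, with the shaft tip visible in the socket. The grip is at about 162° against the 151° expected, so the jaws hold the hub skewed by about 11°. That matches the 33 mm gap. I'll open, line up with the hub, and grip again.

{"name": "arm_command", "arguments": {"targets": [[[0,0,0,0,0,0,0.4],[0,0,0,0,0,0,0.4],[0,0,0,-0.1,0,0,0.4],[0,0,0,-0.19,0,0,0.4],[0,0,0,-0.19,0,0,0.4]]]}}

```text
time: 44.35
ee_pos: [0.5712, -0.056, 0.2572]
tcp_rot: [-0.856, 1.566, -1.166]
contact_force: [0.5, 0.0, 0.3]
finger_gap: 0.0514
```

```bash
python3 -c "
from h import *
st();to((.5711,-.0556,.2578),np.radians(72))"
```

```text
t 44.35 P [571.2 -56.  257.2] psi 72.2 q [-0.21  0.17 -0.1   1.29 -0.    0.1 ] F [0.5 0.  0.3] M [ 0.02  0.02 -0.03] gap 51.4
shift [-0.6  0.4 -0.2] rot [0.003 0.003 0.004]
```

{"name": "arm_command", "arguments": {"targets": [[[-0.6,0.4,-0.2,0,0.003,0.004,1],[-0.6,0.4,-0.2,0,0.003,0.004,1],[-0.6,0.4,-0.2,0,0.003,0.004,1],[-0.6,0.4,-0.2,0,0.003,0.004,1],[-0.6,0.4,-0.2,0,0.003,0.004,1]]]}}

```text
time: 44.85
ee_pos: [0.5708, -0.0555, 0.2576]
tcp_rot: [3.093, 1.571, 2.782]
contact_force: [-0.7, 1.0, -1.1]
finger_gap: 0.0298
```

{"name": "arm_command", "arguments": {"targets": [[[0.5,0,0,0.1,0,0,1],[0.5,0,0,0.2,0,0,1],[0.5,0,0,0.3,0,0,1]]]}}

```text
time: 45.15
ee_pos: [0.5708, -0.0558, 0.2575]
tcp_rot: [-1.356, 1.57, -1.971]
contact_force: [-1.2, -0.2, 1.3]
finger_gap: 0.0303
```

```bash
python3 -c "
from h import *
st()"
```

```text
t 45.15 P [570.8 -55.8 257.5] psi 54.8 q [-0.21  0.17 -0.1   1.3  -0.    0.4 ] F [-1.2 -0.2  1.3] M [-0.01  0.33  0.21] gap 30.3
```

Well aligned now (gap 29.8, Mz 0.21). Continue feeling.

{"name": "arm_command", "arguments": {"targets": [[[0.5,0,0,0.1,0,0,1],[0.5,0,0,0.2,0,0,1],[0.5,0,0,0.3,0,0,1],[0.5,0,0,0.4,0,0,1],[0.5,0,0,0.5,0,0,1]]]}}

```text
time: 45.65
ee_pos: [0.571, -0.0558, 0.2577]
tcp_rot: [-0.074, 1.569, -1.189]
contact_force: [-0.5, -1.3, 1.1]
finger_gap: 0.0301
```

```bash
python3 -c "
from h import *
st()"
```

```text
t 45.65 P [571.  -55.8 257.7] psi 26.1 q [-0.21  0.17 -0.1   1.3  -0.    0.91] F [-0.5 -1.3  1.1] M [0.15 0.43 1.46] gap 30.1
```

Mz jumped to 1.46 N m: that is the stop, close to the limit. Relieve at once and release.

{"name": "arm_command", "arguments": {"targets": [[[0,0,0,-0.03,0,0,1],[0,0,0,-0.05,0,0,1]]]}}

```text
time: 45.85
ee_pos: [0.5711, -0.0559, 0.2576]
tcp_rot: [-0.113, 1.569, -1.174]
contact_force: [0.4, -1.1, -1.2]
finger_gap: 0.0302
```

```bash
python3 -c "
from h import *
st()"
```

```text
t 45.85 P [571.1 -55.9 257.6] psi 29.2 q [-0.21  0.17 -0.1   1.3  -0.    0.85] F [ 0.4 -1.1 -1.2] M [ 0.02 -0.04  0.21] gap 30.2
```

Relieved to 0.21. Check snugness with a small, measured push (+0.025 rad, about 0.8 N m expected, i.e. about 11–12 N at the grip).

{"name": "arm_command", "arguments": {"targets": [[[0,0,0,0.015,0,0,1],[0,0,0,0.025,0,0,1],[0,0,0,0.025,0,0,1]]]}}

```text
time: 46.15
ee_pos: [0.5711, -0.0559, 0.2576]
tcp_rot: [-0.074, 1.569, -1.16]
contact_force: [0.1, -0.1, -0.4]
finger_gap: 0.0299
```

```bash
python3 -c "
from h import *
st()"
```

```text
t 46.15 P [571.1 -55.9 257.6] psi 27.8 q [-0.21  0.17 -0.1   1.3  -0.    0.88] F [ 0.1 -0.1 -0.4] M [0.07 0.13 0.65] gap 29.9
```

{"name": "arm_command", "arguments": {"targets": [[[0,0,0,0.007,0,0,1],[0,0,0,0.007,0,0,1]]]}}

```text
time: 46.35
ee_pos: [0.5711, -0.0559, 0.2576]
tcp_rot: [-0.111, 1.569, -1.203]
contact_force: [0.0, -1.4, -0.4]
finger_gap: 0.0303
```

```bash
python3 -c "
from h import *
st()"
```

```text
t 46.35 P [571.1 -55.9 257.6] psi 27.4 q [-0.21  0.17 -0.1   1.3  -0.    0.88] F [ 0.  -1.4 -0.4] M [-0.02  0.15  0.73] gap 30.3
```

Snug: 0.73 N m (about 10.4 N at the grip) over only about 0.4° more turn. Ease off, open, and rise straight up.

{"name": "arm_command", "arguments": {"targets": [[[0,0,0,-0.02,0,0,1],[0,0,0,-0.02,0,0,0.4],[0,0,0,-0.02,0,0,0.4],[0,0,0,-0.02,0,0,0.4],[0,0,0,-0.02,0,0,0.4],[-10,0,0,-0.02,0,0,0.4],[-30,0,0,-0.02,0,0,0.4],[-60,0,0,-0.02,0,0,0.4],[-100,0,0,-0.02,0,0,0.4],[-140,0,0,-0.02,0,0,0.4]]]}}

```text
time: 47.35
ee_pos: [0.5707, -0.0556, 0.3994]
tcp_rot: [-0.192, 1.569, -1.265]
contact_force: [0.8, 0.1, 0.5]
finger_gap: 0.0513
```

```bash
python3 - <<'E'
from h import *
st();i=read_camera("side")
cv2.imwrite("pics/crop9.png",cv2.resize(i[100:200,255:375],None,fx=6,fy=6,interpolation=cv2.INTER_CUBIC))
E
```

```text
t 47.35 P [570.7 -55.6 399.4] psi 28.5 q [-0.21  0.15  0.16  1.58 -0.    0.86] F [0.8 0.1 0.5] M [ 0.01 -0.02  0.03] gap 51.3
```

View pics/crop9.png

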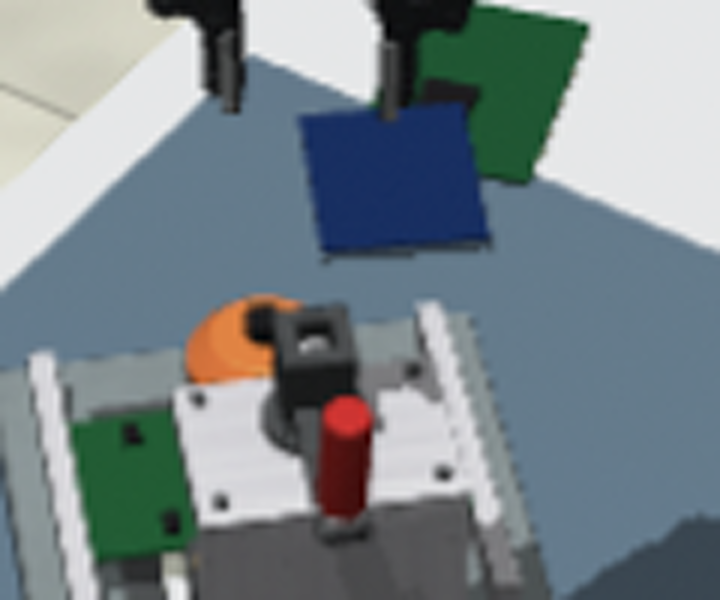

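The crank stands level and fully on the shaft, with the shaft tip visible in the socket at (315,345) and the gripper well clear above. Handing in.

```bash
python3 -c "
from station import *
print(hand_in())"
```

```text
the job is handed in; nothing more can be done
None
```

I fitted the dark crank with the red grip on the square shaft end and wound it clockwise about 2.9 turns to the stop. It is left fully on the shaft, released. The job was handed in at about 47 s, and the hand-in gave no verdict.

- **Seating:** while I wound, the tool stayed about 4 mm above the shoulder, the same height above the crank's underside as at pick-up. The last picture shows the crank level, with the shaft tip visible in the socket.
- **Snugness:** winding took about 0.21–0.26 N m. At the stop, a check push reached 0.73 N m (about 10.4 N at the grip) for only about 0.4° more turn.
- **Doubt – force at the stop:** when I first hit the stop, one reading was 1.46 N m, about 20.9 N at the grip. By the 21 N for 250 N rule, that loads the socket with nearly 250 N. I was counting on the 20 N jaw grip to slip first, and it did not. I eased off at once, but a brief pass over the limit can't be ruled out.
- **Other slips:**
  - The first fit attempts rested on the shaft's top until I moved the crank sideways into place.
  - On the last regrip the jaws held the hub about 11° askew, so I let go, lined up and gripped again.
- **Not checked:** I did not re-measure the multimeter, screwdriver or flux jar at the end; no planned path came near them. The carriage height was judged only by feel at the stop.

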